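# Wedge the sagging parts cases tight and scan them off

## Task

Every parts case on the bench sags at the front: push one wooden wedge under the middle of each case's front edge, pointing straight in, until it jams tight and the case stands level. When all are wedged, pick up the hand scanner and hold its beam steady on the middle of each case's label for about three seconds from roughly 10 cm away, working from the left case to the right (left is +y, the robot's left), then lay the scanner flat on its rubber mat again. At the end every wedge must still be tight and any wedge left over must lie flat in the shallow steel tray; do not disturb the tin and the carton.

Things in the scene. Friction and masses are not known exactly. Their poses are not given: they have to be found in the camera images.
- bay_a: left (+y) bay: steel clips fixed on the bench (a back stop, and a clip at either side, 75 mm in, hooked over the lid) that hold one parts case; stays when the case is absent. Origin on the bench plumb below the middle of the case's front edge; x level in under the case, y along the edge.
- edge_a (a point): middle of the bottom front edge of the left (+y) parts case (absent in some starts): loose grey box 165 deep (x) x 120 wide x 50 high, 1.4 kg, rocking on a round foot 153 mm back. As found it sags (nose down 0.035 rad), edge 7.7 mm above the bench; level it is 13 mm, where the clips stop it. 94 mm free between a small foot at each end. About 6 N rests on the edge. x in under the case, z up
- label_a (a point): centre of the white barcode label (36 x 60 mm, facing up) on that case's lid, 32 mm behind its front edge and 50 mm above its bottom; axes as the case
- bay_b: middle bay: steel clips fixed on the bench (a back stop, and a clip at either side, 75 mm in, hooked over the lid) that hold one parts case; stays when the case is absent. Origin on the bench plumb below the middle of the case's front edge; x level in under the case, y along the edge.
- edge_b (a point): middle of the bottom front edge of the middle parts case (absent in some starts): loose grey box 165 deep (x) x 120 wide x 50 high, 1.4 kg, rocking on a round foot 153 mm back. As found it sags (nose down 0.035 rad), edge 10.2 mm above the bench; level it is 15.5 mm, where the clips stop it. 94 mm free between a small foot at each end. About 6 N rests on the edge. x in under the case, z up
- label_b (a point): centre of the white barcode label (36 x 60 mm, facing up) on that case's lid, 32 mm behind its front edge and 50 mm above its bottom; axes as the case
- bay_c: right (-y) bay: steel clips fixed on the bench (a back stop, and a clip at either side, 75 mm in, hooked over the lid) that hold one parts case; stays when the case is absent. Origin on the bench plumb below the middle of the case's front edge; x level in under the case, y along the edge.
- edge_c (a point): middle of the bottom front edge of the right (-y) parts case (absent in some starts): loose grey box 165 deep (x) x 120 wide x 50 high, 1.4 kg, rocking on a round foot 153 mm back. As found it sags (nose down 0.035 rad), edge 12.7 mm above the bench; level it is 18 mm, where the clips stop it. 94 mm free between a small foot at each end. About 6 N rests on the edge. x in under the case, z up
- label_c (a point): centre of the white barcode label (36 x 60 mm, facing up) on that case's lid, 32 mm behind its front edge and 50 mm above its bottom; axes as the case
- heel_1 (a point): plain wooden wedge 130 long x 32 wide, 60 g, flat on the bench: heel block 25 long, 40 high, then a 105 mm taper from 24 mm high down to 3 at the tip. Point: centre of the heel block, 20 mm above the underside; x points to the tip, 117.5 mm ahead; z up, y across. All wedges are alike; any fits any case.
- heel_2 (a point): plain wooden wedge 130 long x 32 wide, 60 g, flat on the bench: heel block 25 long, 40 high, then a 105 mm taper from 24 mm high down to 3 at the tip. Point: centre of the heel block, 20 mm above the underside; x points to the tip, 117.5 mm ahead; z up, y across. All wedges are alike; any fits any case.
- heel_3 (a point): plain wooden wedge 130 long x 32 wide, 60 g, flat on the bench: heel block 25 long, 40 high, then a 105 mm taper from 24 mm high down to 3 at the tip. Point: centre of the heel block, 20 mm above the underside; x points to the tip, 117.5 mm ahead; z up, y across. All wedges are alike; any fits any case.
- scanner_mat: black rubber mat fixed on the bench, 190 (x) x 105 (y) x 4 mm, the scanner's parking place; origin at the centre of its underside
- scanner_grip (a point): hand scanner, 0.18 kg: black grip bar 120 long (x) x 38 wide (y) x 34 high lying flat, grey head at its +x end (44 wide, top 60 mm above the underside). Point: in the bar, 18 mm above the underside; the bar reaches 70 mm behind it and 50 mm ahead; x points to the head, z up
- beam (a point): centre of the amber window in the scanner's head; its x axis is the direction of the scan beam, which looks forward and 45 degrees down when the scanner lies flat. It lies 73 mm ahead of scanner_grip and 3 mm above it
- wedge_tray: shallow open steel tray fixed on the bench, 170 (x) x 105 (y) x 14 high, walls and floor 4 mm thick: the place for left-over wedges; origin at the centre of its underside
- tin: bystander: steel tin, 52 mm dia x 70; origin at the centre of its underside
- carton: bystander: small cardboard carton 55 x 90 x 50; origin at the centre of its underside
Things that resemble listed ones, but are neither listed nor needed, are in the scene too. Leave any pink or red look-alike of the part that bears heel_2 alone. Leave any green or pink look-alike of the part that bears heel_1 alone.

How it is judged:
On the way, in this order (a step that is already met when the one before it is completed fails the run):
1. every case present is level with a wedge jammed under its front edge (height (world z) of edge_a above 0.0115 m and ((x of heel_1 in the frame of edge_a between -0.13 and -0.02 m and y of heel_1 in the frame of edge_a between -0.035 and 0.035 m and angle between the x axis of heel_1 and the x axis of edge_a, either way round below 0.3 rad and contact force between wedge_1 and case_a above 3 N) or (x of heel_2 in the frame of edge_a between -0.13 and -0.02 m and y of heel_2 in the frame of edge_a between -0.035 and 0.035 m and angle between the x axis of heel_2 and the x axis of edge_a, either way round below 0.3 rad and contact force between wedge_2 and case_a above 3 N) or (x of heel_3 in the frame of edge_a between -0.13 and -0.02 m and y of heel_3 in the frame of edge_a between -0.035 and 0.035 m and angle between the x axis of heel_3 and the x axis of edge_a, either way round below 0.3 rad and contact force between wedge_3 and case_a above 3 N)) and height (world z) of edge_b above 0.014 m and ((x of heel_1 in the frame of edge_b between -0.13 and -0.02 m and y of heel_1 in the frame of edge_b between -0.035 and 0.035 m and angle between the x axis of heel_1 and the x axis of edge_b, either way round below 0.3 rad and contact force between wedge_1 and case_b above 3 N) or (x of heel_2 in the frame of edge_b between -0.13 and -0.02 m and y of heel_2 in the frame of edge_b between -0.035 and 0.035 m and angle between the x axis of heel_2 and the x axis of edge_b, either way round below 0.3 rad and contact force between wedge_2 and case_b above 3 N) or (x of heel_3 in the frame of edge_b between -0.13 and -0.02 m and y of heel_3 in the frame of edge_b between -0.035 and 0.035 m and angle between the x axis of heel_3 and the x axis of edge_b, either way round below 0.3 rad and contact force between wedge_3 and case_b above 3 N)) and height (world z) of edge_c above 0.0165 m and ((x of heel_1 in the frame of edge_c between -0.13 and -0.02 m and y of heel_1 in the frame of edge_c between -0.035 and 0.035 m and angle between the x axis of heel_1 and the x axis of edge_c, either way round below 0.3 rad and contact force between wedge_1 and case_c above 3 N) or (x of heel_2 in the frame of edge_c between -0.13 and -0.02 m and y of heel_2 in the frame of edge_c between -0.035 and 0.035 m and angle between the x axis of heel_2 and the x axis of edge_c, either way round below 0.3 rad and contact force between wedge_2 and case_c above 3 N) or (x of heel_3 in the frame of edge_c between -0.13 and -0.02 m and y of heel_3 in the frame of edge_c between -0.035 and 0.035 m and angle between the x axis of heel_3 and the x axis of edge_c, either way round below 0.3 rad and contact force between wedge_3 and case_c above 3 N))), for 0.3 s.
2. the scanner beam is held steady on the left case's label (x of label_a in the frame of beam between 0.06 and 0.15 m and y of label_a in the frame of beam between -0.012 and 0.012 m and z of label_a in the frame of beam between -0.012 and 0.012 m), for 2 s.
3. the scanner beam is held steady on the middle case's label (x of label_b in the frame of beam between 0.06 and 0.15 m and y of label_b in the frame of beam between -0.012 and 0.012 m and z of label_b in the frame of beam between -0.012 and 0.012 m), for 2 s.
4. the scanner beam is held steady on the right case's label (x of label_c in the frame of beam between 0.06 and 0.15 m and y of label_c in the frame of beam between -0.012 and 0.012 m and z of label_c in the frame of beam between -0.012 and 0.012 m), for 2 s.
At the end, for the whole second after the job is handed in: each case level (edge within 1.5 mm) on a wedge bearing > 3 N, square to 0.3 rad, heel within 35 mm of the edge's middle; other wedges flat in the tray; scanner flat on its mat (50 x, 35 y mm); all still. Scan: beam within 12 mm of label centre, 60-150 mm off, 2 s (all of step 1 and angle between each of heel_1, heel_2, heel_3, scanner_grip's own z axis and vertical below 0.1 rad and linear speed of each of wedge_1, wedge_2, wedge_3, scanner below 0.01 m/s and x of scanner_grip in the frame of scanner_mat between -0.05 and 0.05 m and y of scanner_grip in the frame of scanner_mat between -0.035 and 0.035 m and z of scanner_grip in the frame of scanner_mat below 0.027 m and height (world z) of each of heel_1, heel_2, heel_3 below 0.03 m and ((x of heel_1 in the frame of wedge_tray between -0.075 and 0.075 m and y of heel_1 in the frame of wedge_tray between -0.045 and 0.045 m) or (x of heel_1 in the frame of edge_a between -0.13 and -0.02 m and y of heel_1 in the frame of edge_a between -0.035 and 0.035 m and angle between the x axis of heel_1 and the x axis of edge_a, either way round below 0.3 rad and contact force between wedge_1 and case_a above 3 N) or (x of heel_1 in the frame of edge_b between -0.13 and -0.02 m and y of heel_1 in the frame of edge_b between -0.035 and 0.035 m and angle between the x axis of heel_1 and the x axis of edge_b, either way round below 0.3 rad and contact force between wedge_1 and case_b above 3 N) or (x of heel_1 in the frame of edge_c between -0.13 and -0.02 m and y of heel_1 in the frame of edge_c between -0.035 and 0.035 m and angle between the x axis of heel_1 and the x axis of edge_c, either way round below 0.3 rad and contact force between wedge_1 and case_c above 3 N)) and ((x of heel_2 in the frame of wedge_tray between -0.075 and 0.075 m and y of heel_2 in the frame of wedge_tray between -0.045 and 0.045 m) or (x of heel_2 in the frame of edge_a between -0.13 and -0.02 m and y of heel_2 in the frame of edge_a between -0.035 and 0.035 m and angle between the x axis of heel_2 and the x axis of edge_a, either way round below 0.3 rad and contact force between wedge_2 and case_a above 3 N) or (x of heel_2 in the frame of edge_b between -0.13 and -0.02 m and y of heel_2 in the frame of edge_b between -0.035 and 0.035 m and angle between the x axis of heel_2 and the x axis of edge_b, either way round below 0.3 rad and contact force between wedge_2 and case_b above 3 N) or (x of heel_2 in the frame of edge_c between -0.13 and -0.02 m and y of heel_2 in the frame of edge_c between -0.035 and 0.035 m and angle between the x axis of heel_2 and the x axis of edge_c, either way round below 0.3 rad and contact force between wedge_2 and case_c above 3 N)) and ((x of heel_3 in the frame of wedge_tray between -0.075 and 0.075 m and y of heel_3 in the frame of wedge_tray between -0.045 and 0.045 m) or (x of heel_3 in the frame of edge_a between -0.13 and -0.02 m and y of heel_3 in the frame of edge_a between -0.035 and 0.035 m and angle between the x axis of heel_3 and the x axis of edge_a, either way round below 0.3 rad and contact force between wedge_3 and case_a above 3 N) or (x of heel_3 in the frame of edge_b between -0.13 and -0.02 m and y of heel_3 in the frame of edge_b between -0.035 and 0.035 m and angle between the x axis of heel_3 and the x axis of edge_b, either way round below 0.3 rad and contact force between wedge_3 and case_b above 3 N) or (x of heel_3 in the frame of edge_c between -0.13 and -0.02 m and y of heel_3 in the frame of edge_c between -0.035 and 0.035 m and angle between the x axis of heel_3 and the x axis of edge_c, either way round below 0.3 rad and contact force between wedge_3 and case_c above 3 N))); the robot touches nothing.
It fails at once if a bystander (tin, carton) is shifted more than 25 mm (distance of any of tin, carton from where it was at the start of the episode above 0.025 m).
Of case_a, case_b, case_c only 2 to 3 are there at a start; the rules pass over those that are not, and their reading is None.
At some moment in a run one of wedge_1, wedge_2, wedge_3 may be knocked a few centimetres aside while the robot is not near it.
It also fails if it takes over 208 s, if anything falls off the work surface, if the arm or the gripper's body presses on something with over 40 N, if the wrist force passes 120 N, or if a joint passes its speed limit or range.

## Robot

A 6-joint arm with a two-finger parallel gripper is mounted at the origin on the work surface. World frame = base frame: x ahead of the robot, y to its left, z up, the work surface at z = 0. Lengths are in m, angles in rad, forces in N, time in s.
With the tool pointing down it reaches from about 0.25 to 0.775 m from the base axis. Payload 4 kg.
Tool frame: the origin (TCP) lies at the very end of the fingers, on their centre line; the grasp point (between the pads) lies 19 mm behind it; z points along the fingers, y is the line along which they close (so a half turn about z gives the same grasp; the last joint's range is limited). The gripper opens to 94 mm and grips with 3 to 60 N. Pads are 16 mm wide; open, the fingers measure 119 mm over their backs; the gripper's body (75 mm by 177 mm) begins 78 mm behind the grasp point.
Start: joints at [1.209, 0.087, 1.371, -0, 1.684, -0.103], TCP at [0.141, 0.532, 0.206] pointing down, gripper open.
Joint ranges: [-3.1, 3.1], [-0.76, 2.03], [0.27, 2.55], [-1.08, 4.22], [0.17, 2.65], [-2.57, 2.57]. Speed limits (rad/s): [2.79, 2.79, 3.14, 3.14, 3.14, 3.14].

## Interface

Orientations are given as [roll, pitch, yaw] about the fixed x, y, z axes, in that order (R = Rz(yaw) Ry(pitch) Rx(roll)).
In Python, from bench import robot gives the robot as it stands. The module is installed in compiled form; this text tells all that it offers.
- The arm moves only by the tool move_arm, never from a script. Its argument "deltas" is one flat list of numbers, 7 for each row, row after row: the turn, a rotation vector about the tool's x, y, z in rad, then the shift along the tool's x, y, z in cm, then the closure, from -1 (fully open) to 1 (shut). A call has 1 to 8 rows; each row is the pose to reach, as a shift and turn from the pose commanded when the call began, along the tool's axes at that moment; what a row does not reach only later rows make up. A row lasts 1/10 s, in which the tool goes at most 50 mm and 8.59 degrees, less where a joint would pass 70% of its speed; a pose out of reach is approached as far as the arm can. A call with a gripper value outside its range is refused whole. The fingers move at their own pace and stop on an object; the grip force is fixed at half the most. Time passes only in rows, so rows that repeat a pose let the fingers close. It gives the time, the measured TCP pose, the force, the opening and the grip force at its end, in the units of the state.
- robot.get_obs(): the state, without advancing time (a new reading comes with each control period).
- robot.snapshot(name): name is "side" or "top"; returns a dict with "image" (384x512x3 uint8, red, green, blue), "depth" (384x512 float32, m along the optical axis (not along the pixel's ray), 0 where there is no reading), "fov_y" (degrees; the focal length in pixels is half the picture's height over the tangent of half this angle, whatever the lens; pixels are square), "cx", "cy" (the principal point, pixels), "origin" and "orientation" of the camera in the world. Camera axes: x right, y up, looking along -z (the intrinsics and any distortion apply to the point x, -y, -z); pixel columns grow to the right and rows downward; lengths in m; the calibration is good to about 2 mm. A picture is of the moment at which its call begins.
- robot.close_job(): hands the job in; it is judged then, once.
The state is a dict: "time": time; "joint_positions": joint angles; "qvel": joint speeds; "joint_torque": joint torques, N m; "tool_pos": TCP position; "ee_rot": TCP orientation; "wrist_force": force on the tool from outside, world axes, zero at the start; "wrist_torque": the same for the moment, N m; "width": finger opening in m; "finger_force": force on a finger pad.
Only numpy, scipy, OpenCV 4.12 (cv2) and the standard library are available. Lean on these libraries where they do the work, as an engineer would, in place of code of your own. Each camera call takes 0.05 s, during which the arm holds its last target. There are 200 camera calls.

## Working session

There is one attempt and no reset: what is moved stays moved. The work goes in short steps, Python scripts to look and compute and a tool call to move; the robot and the scene stay as the last step left them, time stands still between calls to the robot, and variables do not carry over. Pictures are saved under pics/ and viewed, at most 14 in all, crops included, and the job is handed in when it is done.

Besides the shell and the picture viewer there is one more tool, called after ">>>" as name(argument=value, ...) on one line, values as JSON. move_arm: Moves the arm, as the interface text tells. Its arguments: {"type":"object","properties":{"deltas":{"type":"array","items":{"type":"number"}}},"required":["deltas"]}

```bash
mkdir -p pics
cat > h.py <<'E'
import numpy as np, cv2
from scipy.spatial.transform import Rotation as R
from bench import robot
def snap(n):
    s=robot.snapshot(n); np.savez(f'{n}.npz',**{k:v for k,v in s.items()}); return s
def load(n): 
    d=np.load(f'{n}.npz'); return {k:d[k] for k in d.files}
def Rc(s):
    o=np.array(s['orientation'],float)
    return o if o.shape==(3,3) else R.from_euler('xyz',o).as_matrix()
def cloud(s):
    h,w=s['depth'].shape; f=h/2/np.tan(np.radians(s['fov_y'])/2)
    u,v=np.meshgrid(np.arange(w),np.arange(h)); d=s['depth']
    p=np.stack([(u-s['cx'])/f*d,-(v-s['cy'])/f*d,-d],-1)
    return p@Rc(s).T+np.array(s['origin'])
def ray(s,u,v,z):
    f=s['depth'].shape[0]/2/np.tan(np.radians(s['fov_y'])/2)
    r=Rc(s)@np.array([(u-s['cx'])/f,-(v-s['cy'])/f,-1]); o=np.array(s['origin'])
    return o+r*(z-o[2])/r[2]
def save(s,name,crop=None,k=1):
    im=s['image'][...,::-1]
    if crop: x0,y0,x1,y1=crop; im=im[y0:y1,x0:x1]
    cv2.imwrite('pics/'+name,cv2.resize(im,None,fx=k,fy=k,interpolation=cv2.INTER_CUBIC))
E
python3 - <<'E'
from h import *
for n in('top','side'):
    s=snap(n); save(s,n+'0.png',k=1.5)
    print(n,{k:v for k,v in s.items() if k not in('image','depth')})
o=robot.get_obs(); print(o)
E
```

```text
top {'fov_y': 44.2236600275623, 'cx': 249.4861365151457, 'cy': 191.44196429759492, 'origin': array([0.29621609, 0.00721565, 1.44034988]), 'orientation': array([ 0.17076448, -0.00673464, -1.58352573])}
side {'fov_y': 52.74447823202042, 'cx': 252.5388857102681, 'cy': 195.16418635028504, 'origin': array([ 0.22561432, -0.65057883,  0.69336271]), 'orientation': array([ 0.83087043, -0.01319771, -0.421714  ])}
{'time': 0.1, 'joint_positions': array([ 1.20890507e+00,  8.79099512e-02,  1.37207952e+00, -1.17455663e-06,
        1.68360266e+00, -1.03132634e-01]), 'qvel': array([ 6.48062791e-05, -2.12498971e-03, -3.13555653e-03, -1.05068274e-03,
        1.90393898e-03,  9.61298614e-04]), 'joint_torque': array([ 1.74764864e-03, -3.41251624e+01, -3.03303874e+01,  7.20498478e-02,
        3.04632972e-02, -1.13726826e-04]), 'tool_pos': array([0.1405831 , 0.53122542, 0.20441743]), 'ee_rot': array([-3.13960368e+00, -2.04684582e-04,  2.88283370e+00]), 'wrist_force': array([ 0.78990467, -0.29412472,  0.60447441]), 'wrist_torque': array([-0.00073289, -0.00170533, -0.01255034]), 'finger_force': 0.0, 'width': 0.09423325699911196}
```

View pics/top0.png

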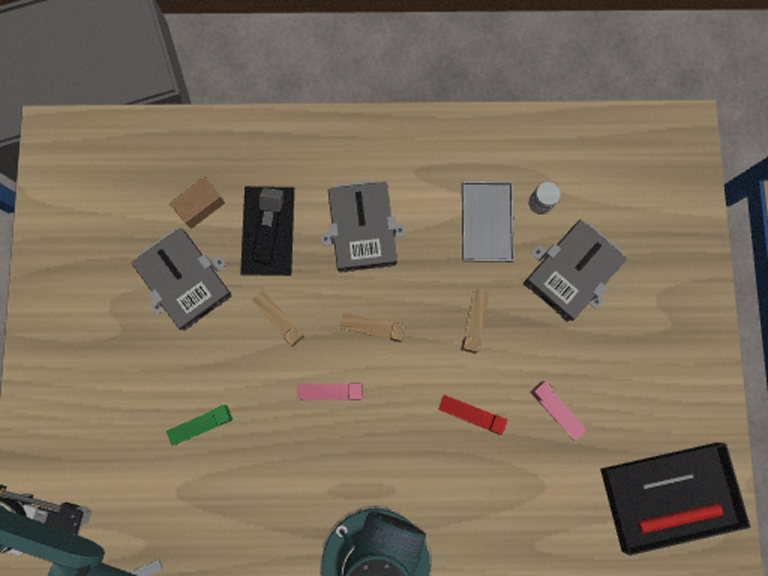

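View pics/side0.png

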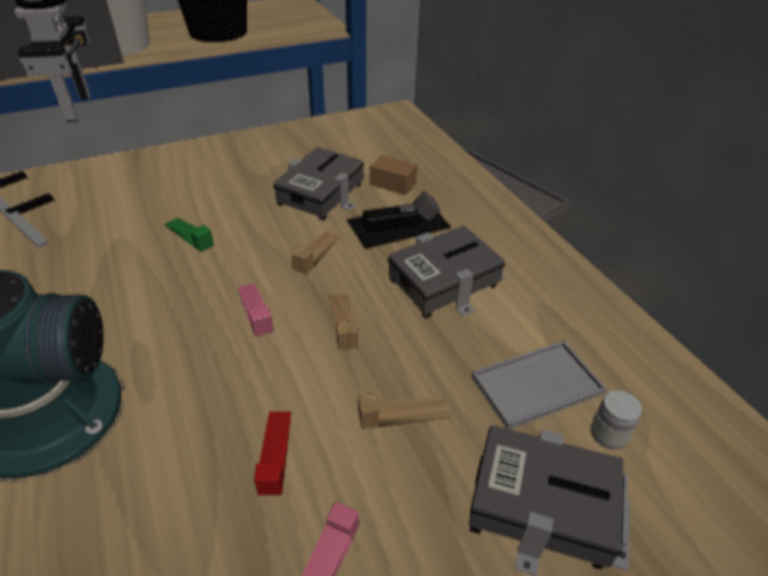

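The top picture shows three wooden wedges, the only plain-wood candidates: heels at about (292,338), (398,331) and (471,344) in the 1.5x view. The green, pink and red ones at (200,425), (330,392), (472,414) and (558,410) are look-alikes to leave. All three cases are present: left (181,278), middle (363,226), right (576,270). The scanner is on its mat at (268,230).

Run:
```python
from h import *
s=load('top'); P=cloud(s); im=s['image']; hsv=cv2.cvtColor(im,cv2.COLOR_RGB2HSV)
Z=P[...,2]
# bench bias
m=(P[...,0]>.3)&(P[...,0]<.7)&(abs(P[...,1])<.6); print('bench z',np.median(Z[m]), 'noise',np.percentile(Z[m],[5,95]))
def comps(mask,amin,amax,name):
    n,l,st,c=cv2.connectedComponentsWithStats(mask.astype(np.uint8))
    for i in range(1,n):
        if amin<st[i,4]<amax:
            p=P[l==i]; r=cv2.minAreaRect((p[:,:2]*1000).astype(np.float32))
            print(name,'px',c[i].round(1),st[i,4],'xy',np.array(r[0]).round(1),'size',np.array(r[1]).round(1),'ang',round(r[2],1),'z',np.percentile(p[:,2],[5,50,95]).round(4))
roi=(P[...,0]>.28)&(P[...,0]<.9)&(abs(P[...,1])<.75)
comps(roi&(hsv[...,2]>165)&(hsv[...,1]<50)&(Z>.03),30,1000,'label')
grey=(hsv[...,1]<45)
comps(roi&grey&(Z>.035)&(Z<.09),300,9000,'case')
comps(roi&~grey&(Z>.006)&(Z<.06),80,2000,'wood')
comps(roi&~grey&(Z>.031)&(Z<.06),20,2000,'heel')
comps(roi&(hsv[...,2]<60)&(Z>.0)&(Z<.07),300,9000,'dark')
```

```text
bench z 0.001156126211560471 noise [-0.0046699   0.06414979]
case px [241.1 149.9] 2258 xy [664.4  18.7] size [176.6 132.5] ang 4.7 z [0.056  0.0631 0.0698]
case px [178.  146.3] 512 xy [670.5 210.6] size [ 42.8 153.3] ang 82.3 z [0.0359 0.0415 0.0612]
case px [384.  179.3] 2380 xy [ 569.  -409.2] size [132.8 176. ] ang 46.9 z [0.0576 0.0655 0.0721]
case px [119.8 185. ] 2377 xy [561.2 381.9] size [177.8 133. ] ang 35.9 z [0.0529 0.0606 0.0671]
wood px [131.1 134.7] 665 xy [722.6 358. ] size [62.5 99.9] ang 39.8 z [0.0141 0.0493 0.0548]
wood px [316.1 216.6] 408 xy [ 469.7 -210.3] size [ 40.  125.4] ang 74.7 z [0.0072 0.0178 0.0424]
wood px [186.6 213.9] 381 xy [480.9 191.5] size [126.5  32.8] ang 42.4 z [0.0078 0.0182 0.0424]
wood px [250.9 218.5] 404 xy [459.9  -4.1] size [117.4  34.1] ang 74.5 z [0.0075 0.018  0.0421]
wood px [222.  260.9] 396 xy [333.3  86.2] size [124.   33.7] ang 85.5 z [0.0075 0.0182 0.0427]
wood px [366.2 266.2] 315 xy [ 306.5 -352.5] size [91.2 37. ] ang 38.9 z [0.01   0.0212 0.0419]
wood px [311.1 273.2] 215 xy [ 290.5 -196.1] size [111.9  32.4] ang 75.2 z 
[... 169 characters left out ...]
 90.1] ang 37.7 z [0.0383 0.05   0.0549]
heel px [264.5 220.8] 90 xy [448.6 -49.1] size [24.5 31.5] ang 75.5 z [0.0358 0.0406 0.0443]
heel px [195.  223.4] 92 xy [443.4 158.1] size [25.3 31.5] ang 42.0 z [0.0339 0.0396 0.0451]
heel px [314.2 229.3] 93 xy [ 422.  -196.1] size [31.7 25.5] ang 76.5 z [0.0358 0.0401 0.0458]
heel px [361.8 260.2] 102 xy [ 329.1 -333.3] size [24.9 31.7] ang 44.6 z [0.0331 0.0386 0.0441]
heel px [236.5 261. ] 87 xy [331.1  35.4] size [20.7 29.1] ang 89.4 z [0.0348 0.0401 0.0444]
heel px [146.9 275.3] 84 xy [291.1 298.1] size [29.6 26.8] ang 21.3 z [0.0324 0.0398 0.0442]
dark px [177.9 156.5] 1539 xy [668.1 216.1] size [104.4 189.3] ang 88.5 z [0.0008 0.0062 0.0408]
```

Run:
```python
from h import *
s=load('top'); save(s,'c1.png',(80,110,430,250),2.28)
```

```text
(no output)
```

View pics/c1.png

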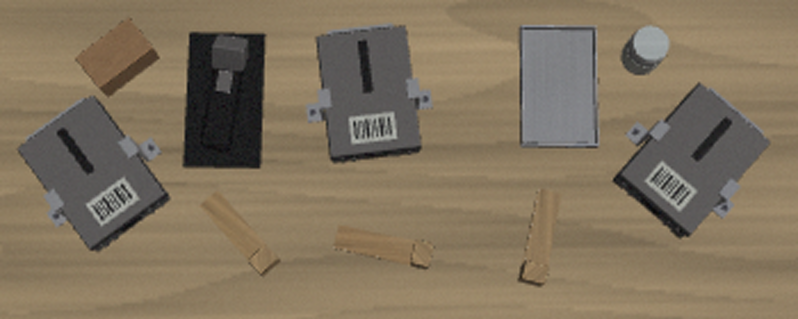

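```bash
cat > meas.py <<'E'
from h import *
def rays(s,px,z): return np.array([ray(s,u,v,z)[:2] for u,v in px])*1000
def label(s,cen,z,r=30):
    h,w=s['depth'].shape; g=cv2.cvtColor(s['image'],cv2.COLOR_RGB2GRAY); hsv=cv2.cvtColor(s['image'],cv2.COLOR_RGB2HSV)
    m=((g>135)&(hsv[...,1]<40)).astype(np.uint8); k=np.zeros_like(m); cv2.circle(k,cen,r,1,-1); m&=k
    m=cv2.morphologyEx(m,cv2.MORPH_CLOSE,np.ones((5,5)))
    n,l,st,c=cv2.connectedComponentsWithStats(m); i=1+np.argmax(st[1:,4])
    ys,xs=np.where(l==i); return cv2.minAreaRect(rays(s,np.c_[xs,ys],z).astype(np.float32)), c[i].round(1), st[i,4]
E
python3 - <<'E'
from meas import *
t=load('top'); s=load('side')
for nm,ct,cs,z in(('a',(128,198),(204,121),.0588),('b',(244,166),(281,177),.0613),('c',(374,191),(339,312),.0638)):
    for q,c in((t,ct),(s,cs)):
        print(nm,label(q,c,z,24))
# lid contour & yaw, scanner
P=cloud(t); Z=P[...,2]; hsv=cv2.cvtColor(t['image'],cv2.COLOR_RGB2HSV)
m=(abs(P[...,0]-.668)<.11)&(abs(P[...,1]-.216)<.07)
for lo,hi in((.02,.045),(.05,.075)):
    k=m&(Z>lo)&(Z<hi); p=P[k][:,:2]*1000; r=cv2.minAreaRect(p.astype(np.float32)); print('scanner',lo,len(p),r,np.median(P[k][:,2]),p.mean(0))
save(t,'c2.png',(145,110,215,200),6)
E
```

```text
a (((518.8449096679688, 351.3050537109375), (34.68487548828125, 58.477230072021484), 36.533390045166016), array([128.9, 198. ]), np.int32(233))Traceback (most recent call last):
  File "<stdin>", line 5, in <module>
  File "meas.py", line 7, in label
    n,l,st,c=cv2.connectedComponentsWithStats(m); i=1+np.argmax(st[1:,4])
                                                      ~~~~~~~~~^^^^^^^^^^
    return _wrapfunc(a, 'argmax', axis=axis, out=out, **kwds)
    return bound(*args, **kwds)
ValueError: attempt to get argmax of an empty sequence
```

```bash
sed -i 's/def label(s,cen,z,r=30):/def label(s,cen,z,r=30,th=135):/; s/g>135/g>th/' meas.py
python3 - <<'E'
from meas import *
t=load('top'); s=load('side')
for nm,ct,cs,z in(('a',(128,198),(204,121),.0588),('b',(244,166),(281,177),.0613),('c',(374,191),(339,312),.0638)):
    for q,c,th in((t,ct,135),(s,cs,112)):
        try: print(nm,label(q,c,z,24,th))
        except Exception as e: print('none')
P=cloud(t); Z=P[...,2]
m=(abs(P[...,0]-.668)<.11)&(abs(P[...,1]-.216)<.07)
for lo,hi in((.02,.045),(.05,.075)):
    k=m&(Z>lo)&(Z<hi); p=P[k][:,:2]*1000; r=cv2.minAreaRect(p.astype(np.float32)); print('scanner',lo,len(p),r,np.median(P[k][:,2]),p.mean(0))
save(t,'c2.png',(145,110,215,200),6)
E
```

```text
a (((518.8449096679688, 351.3050537109375), (34.68487548828125, 58.477230072021484), 36.533390045166016), array([128.9, 198. ]), np.int32(233))
a (((524.5779418945312, 338.21270751953125), (33.19443893432617, 33.00891876220703), 35.54621887207031), array([207.3, 122.5]), np.int32(52))
b (((612.1561279296875, 13.040502548217773), (35.22209548950195, 58.63258743286133), 6.251424312591553), array([243. , 165.7]), np.int32(230))
b (((610.9727172851562, 10.368581771850586), (33.83778762817383, 58.01721954345703), 6.932229042053223), array([281.2, 178.3]), np.int32(102))
c (((529.8380737304688, -373.1625061035156), (58.733482360839844, 35.18974685668945), 47.13431930541992), array([373.8, 191.2]), np.int32(234))
c (((529.0072631835938, -374.3056335449219), (59.67425537109375, 35.53559112548828), 46.9100341796875), array([337.6, 314.9]), np.int32(368))
scanner 0.02 513 ((669.7943725585938, 212.05743408203125), (42.463531494140625, 154.3089141845703), 80.71649932861328) 0.038347782670284936 [653.84072713 213.88100987]
scanner 0.05 120 ((721.4713134765625, 203.9124755859375), (43.215389251708984, 31.14180564880371), 74.86845397949219) 0.05711927865278632 [720.21956383 204.06524732]
```

View pics/c2.png

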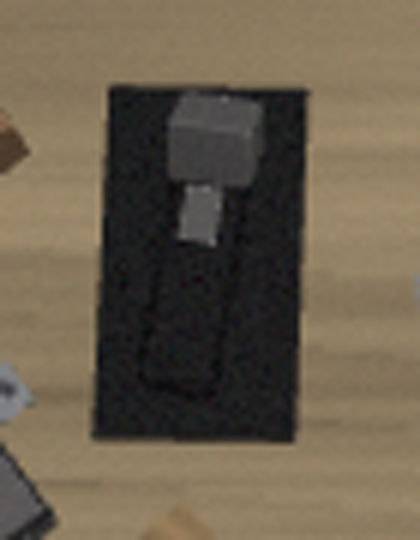

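The crop shows the scanner on the mat: head at (215,140), bar down to (178,387), yaw about -9° with the head towards +x. Labels measured by top and side agree to 1-3 mm for b and c.

```bash
cat > plan.py <<'E'
from h import *
def plan(tg,start=None):
    """tg: list of (x,y,z mm,yaw,n,grip). print deltas chained from measured pose"""
    o=robot.get_obs()
    p=np.array(o['tool_pos'])*1000; Q=R.from_euler('xyz',o['ee_rot'])
    print('now',p.round(1),np.array(o['ee_rot']).round(3),'t',round(o['time'],2))
    for x,y,z,yaw in tg:
        T=R.from_euler('xyz',[np.pi,0,yaw]); t=np.array([x,y,z],float)
        rv=(Q.inv()*T).as_rotvec(); d=Q.inv().apply(t-p)/10
        print('turn',rv.round(3),'shift cm',d.round(2),'rows',int(np.ceil(max(np.linalg.norm(rv)/.15,np.linalg.norm(d)/5))))
        p,Q=t,T
E
python3 - <<'E'
from plan import *
plan([(300,345,150,1.8),(443.4,158.1,110,.735),(443.4,158.1,9,.735)])
E
```

```text
now [140.6 531.2 204.4] [-3.14  -0.     2.883] t 0.1
turn [-2.000e-03  1.000e-03  1.083e+00] shift cm [-20.18 -13.91   5.47] rows 8
turn [ 0.    -0.     1.065] shift cm [-21.46   9.72   4.  ] rows 8
turn [0. 0. 0.] shift cm [ 0.  -0.  10.1] rows 3
```

>>> move_arm(deltas=[0, 0, 1.083, -20.18, -13.91, 5.47, -1, 0, 0, 1.083, -20.18, -13.91, 5.47, -1, 0, 0, 1.083, -20.18, -13.91, 5.47, -1, 0, 0, 1.083, -20.18, -13.91, 5.47, -1, 0, 0, 1.083, -20.18, -13.91, 5.47, -1, 0, 0, 1.083, -20.18, -13.91, 5.47, -1, 0, 0, 1.083, -20.18, -13.91, 5.47, -1, 0, 0, 1.083, -20.18, -13.91, 5.47, -1])

```text
time: 0.9
tool_pos: [0.3004, 0.3447, 0.1501]
ee_rot: [-3.141, 0.0, 1.795]
wrist_force: [-0.4, 0.8, -0.1]
width: 0.0939
finger_force: 0.0
```

>>> move_arm(deltas=[0, 0, 1.065, -21.46, 9.72, 4, -1, 0, 0, 1.065, -21.46, 9.72, 4, -1, 0, 0, 1.065, -21.46, 9.72, 4, -1, 0, 0, 1.065, -21.46, 9.72, 4, -1, 0, 0, 1.065, -21.46, 9.72, 4, -1, 0, 0, 1.065, -21.46, 9.72, 4, -1, 0, 0, 1.065, -21.46, 9.72, 4, -1, 0, 0, 1.065, -21.46, 9.72, 4, -1])

```text
time: 1.7
tool_pos: [0.4434, 0.1581, 0.1101]
ee_rot: [-3.141, 0.001, 0.733]
wrist_force: [-0.4, 0.3, -0.0]
width: 0.0939
finger_force: 0.0
```

>>> move_arm(deltas=[0, 0, 0, 0, 0, 10.1, -1, 0, 0, 0, 0, 0, 10.1, -1, 0, 0, 0, 0, 0, 10.1, -1, 0, 0, 0, 0, 0, 10.1, 0.5, 0, 0, 0, 0, 0, 10.1, 0.5, 0, 0, 0, 0, 0, 10.1, 0.5, 0, 0, 0, 0, 0, 10.1, 0.5, 0, 0, 0, 0, 0, 10.1, 0.5])

```text
time: 2.5
tool_pos: [0.4447, 0.159, 0.0113]
ee_rot: [3.14, -0.003, 0.735]
wrist_force: [-0.4, 0.4, -0.7]
width: 0.0573
finger_force: 0.0
```

Run:
```python
from plan import *
plan([(443.4,158.1,80,.735),(389.6,256.4,80,.634),(389.6,256.4,10,.634),(420,278.7,10,.634)])
```

```text
now [444.7 159.   11.3] [ 3.14e+00 -3.00e-03  7.35e-01] t 2.5
turn [ 0.001 -0.003  0.   ] shift cm [-0.14 -0.01 -6.87] rows 2
turn [ 0.    -0.     0.101] shift cm [  2.6 -10.9  -0. ] rows 3
turn [0. 0. 0.] shift cm [ 0. -0.  7.] rows 2
turn [0. 0. 0.] shift cm [3.77 0.   0.  ] rows 1
```

>>> move_arm(deltas=[0, 0, 0, 0, 0, 0, 1, 0, 0, 0, 0, 0, 0, 1, 0, 0, 0, 0, 0, 0, 1, 0, 0, 0, 0, 0, 0, 1, 0, 0, 0, 0, 0, 0, 1, 0, 0, 0, 0, 0, 0, 1])

```text
time: 3.1
tool_pos: [0.4435, 0.1587, 0.0098]
ee_rot: [-3.141, 0.0, 0.735]
wrist_force: [-0.8, -0.8, 1.4]
width: 0.0321
finger_force: 30.0
```

>>> move_arm(deltas=[0, 0, 0, 0, 0, -5, 1, 0, 0, 0, 0, 0, -7, 1, 0, 0, 0.05, 1.3, -5, -7, 1, 0, 0, 0.101, 2.56, -10, -7, 1, 0, 0, 0.101, 2.56, -10.87, -5, 1, 0, 0, 0.101, 2.56, -10.87, -1, 1, 0, 0, 0.101, 2.56, -10.87, 0, 1, 0, 0, 0.101, 2.56, -10.87, 0, 1])

```text
time: 3.9
tool_pos: [0.3888, 0.2562, 0.0093]
ee_rot: [-3.141, 0.003, 0.634]
wrist_force: [0.6, -0.1, -0.2]
width: 0.0322
finger_force: 30.0
```

Run:
```python
from meas import *
o=robot.get_obs(); print(o['tool_pos'],o['ee_rot'],o['wrist_force'],o['width'])
t=snap('top'); print(label(t,(128,198),.0588,24))
save(t,'c3.png',(70,140,220,250),4.5)
```

```text
[0.38879168 0.25624101 0.00929019] [-3.14097074e+00  2.57921450e-03  6.34254573e-01] [ 0.56682206 -0.06965155 -0.21227866] 0.032192575385583413
(((519.6134033203125, 351.19573974609375), (35.7896614074707, 59.567771911621094), 36.533390045166016), array([129. , 197.9]), np.int32(237))
```

View pics/c3.png

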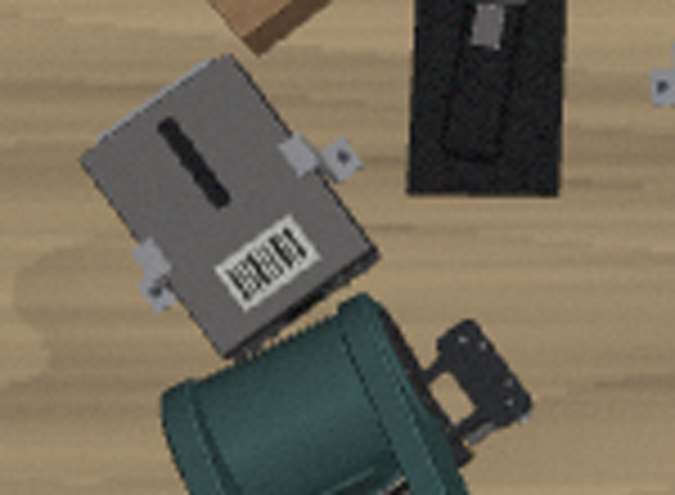

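The left case sits square in its bay (label at about (268,262) in the crop), and the arm hides the wedge in front of it. Pushing.

>>> move_arm(deltas=[0, 0, 0, 1.5, 0, 0, 1, 0, 0, 0, 3, 0, 0, 1, 0, 0, 0, 4, 0, 0, 1, 0, 0, 0, 4.5, 0, 0, 1, 0, 0, 0, 5, 0, 0, 1, 0, 0, 0, 5.3, 0, 0, 1, 0, 0, 0, 5.6, 0, 0, 1, 0, 0, 0, 5.6, 0, 0, 1])

```text
time: 4.75
tool_pos: [0.4302, 0.2861, 0.0083]
ee_rot: [-3.141, 0.014, 0.633]
wrist_force: [-10.3, -7.6, 5.0]
width: 0.0319
finger_force: 30.0
```

>>> move_arm(deltas=[0, 0, 0, 0.2, 0, 0, 1, 0, 0, 0, 0.4, 0, 0, 1, 0, 0, 0, 0.6, 0, 0, 1, 0, 0, 0, 0.6, 0, 0, 1])

```text
time: 5.15
tool_pos: [0.4347, 0.2895, 0.0083]
ee_rot: [-3.141, 0.015, 0.634]
wrist_force: [-11.2, -8.7, 4.1]
width: 0.0323
finger_force: 30.0
```

>>> move_arm(deltas=[0, 0, 0, 0.2, 0, 0, 1, 0, 0, 0, 0.4, 0, 0, 1, 0, 0, 0, 0.4, 0, 0, 1])

```text
time: 5.45
tool_pos: [0.438, 0.2918, 0.0083]
ee_rot: [-3.141, 0.015, 0.633]
wrist_force: [-10.2, -9.1, 4.6]
width: 0.032
finger_force: 30.0
```

>>> move_arm(deltas=[0, 0, 0, 0.2, 0, 0, 1, 0, 0, 0, 0.3, 0, 0, 1, 0, 0, 0, 0.3, 0, 0, 1])

```text
time: 5.75
tool_pos: [0.4402, 0.2935, 0.0083]
ee_rot: [-3.141, 0.015, 0.633]
wrist_force: [-11.8, -8.4, 4.7]
width: 0.0321
finger_force: 30.0
```

>>> move_arm(deltas=[0, 0, 0, 0.2, 0, 0, 1, 0, 0, 0, 0.3, 0, 0, 1, 0, 0, 0, 0.3, 0, 0, 1])

```text
time: 6.05
tool_pos: [0.4423, 0.295, 0.0083]
ee_rot: [-3.141, 0.016, 0.633]
wrist_force: [-12.3, -9.3, 6.4]
width: 0.0319
finger_force: 30.0
```

Run:
```python
from meas import *
t=snap('top'); print(label(t,(128,198),.063,24)); P=cloud(t)
# lid height at front vs back along case axis
d=np.array([.806,.592]); e=np.array([.4944,.3334]); n=np.array([-.592,.806])
q=P[...,:2]-e; a=q@d; b=q@n; Z=P[...,2]
for lo,hi in((.01,.03),(.03,.05),(.1,.12),(.14,.16)):
    k=(a>lo)&(a<hi)&(abs(b)<.045)&(Z>.04)&(Z<.09); print(lo,np.median(Z[k]).round(4),k.sum())
```

```text
(((582.4790649414062, 328.3132019042969), (6.046818256378174, 3.029433012008667), 89.34986114501953), array([136.8, 176.6]), np.int32(5))
0.01 0.062 3
0.03 nan 0
0.1 0.0632 205
0.14 0.0632 194
  return _methods._mean(a, axis=axis, dtype=dtype,
  ret = ret.dtype.type(ret / rcount)
```

>>> move_arm(deltas=[0, 0, 0, 0.2, 0, 0, 1, 0, 0, 0, 0.3, 0, 0, 1, 0, 0, 0, 0.3, 0, 0, 1])

```text
time: 6.4
tool_pos: [0.4432, 0.2957, 0.0082]
ee_rot: [-3.141, 0.02, 0.634]
wrist_force: [-15.4, -12.1, 9.9]
width: 0.0317
finger_force: 30.0
```

>>> move_arm(deltas=[0, 0, 0, 0.2, 0, 0, 1, 0, 0, 0, 0.3, 0, 0, 1, 0, 0, 0, 0.3, 0, 0, 1])

```text
time: 6.7
tool_pos: [0.445, 0.2971, 0.0082]
ee_rot: [-3.141, 0.022, 0.634]
wrist_force: [-17.1, -13.3, 11.2]
width: 0.0318
finger_force: 30.0
```

>>> move_arm(deltas=[0, 0, 0, 0.2, 0, 0, 1, 0, 0, 0, 0.3, 0, 0, 1, 0, 0, 0, 0.3, 0, 0, 1])

```text
time: 7.0
tool_pos: [0.4459, 0.2977, 0.0079]
ee_rot: [-3.141, 0.026, 0.634]
wrist_force: [-21.0, -14.9, 12.6]
width: 0.0319
finger_force: 30.0
```

>>> move_arm(deltas=[0, 0, 0, 0, 0, 0, -1, 0, 0, 0, 0, 0, 0, -1, 0, 0, 0, 0, 0, 0, -1, 0, 0, 0, 0, 0, 0, -1, 0, 0, 0, 0, 0, 0, -1, 0, 0, 0, 0, 0, 0, -1, 0, 0, 0, 0, 0, -5, -1, 0, 0, 0, 0, 0, -10, -1])

```text
time: 7.8
tool_pos: [0.4535, 0.3036, 0.1086]
ee_rot: [-3.141, 0.005, 0.634]
wrist_force: [1.4, 0.9, 1.3]
width: 0.0915
finger_force: 0.0
```

Run:
```python
from plan import *
plan([(300,200,150,1.0),(448.6,-49.1,110,1.32),(448.6,-49.1,9,1.32)])
```

```text
now [453.5 303.6 108.6] [-3.141  0.005  0.634] t 7.8
turn [-0.002  0.005 -0.366] shift cm [-18.53  -0.74  -4.04] rows 4
turn [ 0.    0.   -0.32] shift cm [-12.93  25.96   4.  ] rows 6
turn [0. 0. 0.] shift cm [ 0.  -0.  10.1] rows 3
```

>>> move_arm(deltas=[-0.002, 0.005, -0.366, -18.53, -0.74, -4.04, -1, -0.002, 0.005, -0.366, -18.53, -0.74, -4.04, -1, -0.002, 0.005, -0.366, -18.53, -0.74, -4.04, -1, -0.002, 0.005, -0.366, -18.53, -0.74, -4.04, -1])

```text
time: 8.2
tool_pos: [0.2995, 0.1996, 0.1507]
ee_rot: [3.138, -0.005, 1.001]
wrist_force: [0.6, -0.2, 0.4]
width: 0.094
finger_force: 0.0
```

```bash
cat > wed.py <<'E'
from meas import *
def wedges(t):
    P=cloud(t); Z=P[...,2]; hsv=cv2.cvtColor(t['image'],cv2.COLOR_RGB2HSV)
    roi=(P[...,0]>.38)&(P[...,0]<.56)&(abs(P[...,1])<.42)&(hsv[...,1]>45)
    o=[]
    for lo in(.006,.031):
        n,l,st,c=cv2.connectedComponentsWithStats((roi&(Z>lo)&(Z<.052)).astype(np.uint8))
        for i in range(1,n):
            if 50<st[i,4]<600:
                p=P[l==i]; r=cv2.minAreaRect((p[:,:2]*1000).astype(np.float32)); print(lo,c[i].round(),st[i,4],np.round(r[0],1),np.round(r[1],1),round(r[2],1),np.median(p[:,2]).round(3))
def lid(t,lab,yaw):
    P=cloud(t); d=np.array([np.cos(yaw),np.sin(yaw)]); n=np.array([-d[1],d[0]]); e=np.array(lab)/1000-.032*d
    q=P[...,:2]-e; a=q@d; b=q@n; Z=P[...,2]; k=(a>.01)&(a<.155)&(abs(b)<.045)&(Z>.04)&(Z<.09)
    print('lid slope,z at edge',np.polyfit(a[k],Z[k],1).round(4),k.sum())
E
python3 - <<'E'
from wed import *
t=snap('top'); wedges(t); lid(t,(519,351.3),.634); lid(t,(611.8,12.3),.105); lid(t,(529.5,-373.5),-.75)
print(label(t,(128,198),.063,24))
save(t,'c4.png',(70,120,420,260),2.2)
E
```

```text
0.006 [316. 216.] 414 [ 471.  -212.5] [ 39.5 132.6] 75.6 0.017
0.006 [145. 217.] 297 [464.8 311.6] [78.9 37.5] 34.8 0.022
0.006 [251. 218.] 406 [460.6  -1.8] [126.7  32.5] 75.8 0.018
0.031 [265. 221.] 90 [448.6 -49. ] [24.5 31.5] 74.9 0.04
0.031 [149. 223.] 95 [445.3 294.6] [26.2 32. ] 35.0 0.039
0.031 [314. 229.] 92 [ 421.6 -195.9] [32.  24.5] 79.0 0.04
lid slope,z at edge [-0.001   0.0638] 1465
lid slope,z at edge [0.0374 0.0604] 1413
lid slope,z at edge [0.0355 0.063 ] 1460
(((521.716064453125, 353.77447509765625), (34.52434158325195, 58.44981384277344), 37.197471618652344), array([127.8, 196.8]), np.int32(233))
```

View pics/c4.png

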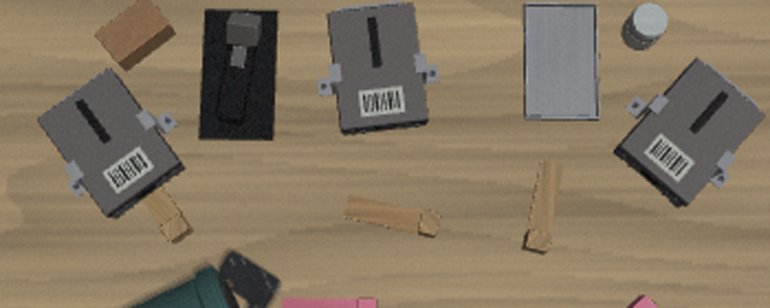

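Left case is now level (lid slope about 0) with the wedge centred under it, heel at (175,227) in the crop. Middle and right still sag, and their wedges are untouched. Next is the wedge at (427,222).

>>> move_arm(deltas=[0, 0, -0.32, -12.93, 25.96, 4, -1, 0, 0, -0.32, -12.93, 25.96, 4, -1, 0, 0, -0.32, -12.93, 25.96, 4, -1, 0, 0, -0.32, -12.93, 25.96, 4, -1, 0, 0, -0.32, -12.93, 25.96, 4, -1, 0, 0, -0.32, -12.93, 25.96, 4, -1, 0, 0, -0.32, -12.93, 25.96, 4, -1])

```text
time: 8.95
tool_pos: [0.4514, -0.052, 0.1094]
ee_rot: [3.138, -0.002, 1.315]
wrist_force: [-0.5, 0.1, -0.1]
width: 0.0942
finger_force: 0.0
```

Run:
```python
from plan import *
plan([(448.8,-49,9.8,1.32)])
```

```text
now [451.4 -52.  109.4] [ 3.138e+00 -2.000e-03  1.315e+00] t 8.95
turn [ 0.004 -0.002 -0.005] shift cm [ 0.2  -0.36  9.96] rows 2
```

>>> move_arm(deltas=[0.004, 0, 0, 0.2, -0.36, 5, -1, 0.004, 0, 0, 0.2, -0.36, 9.9, -1, 0.004, 0, 0, 0.2, -0.36, 9.9, -1, 0.004, 0, 0, 0.2, -0.36, 9.9, 1, 0.004, 0, 0, 0.2, -0.36, 9.9, 1, 0.004, 0, 0, 0.2, -0.36, 9.9, 1, 0.004, 0, 0, 0.2, -0.36, 9.9, 1, 0.004, 0, 0, 0.2, -0.36, 9.9, 1])

```text
time: 9.75
tool_pos: [0.4486, -0.0454, 0.0127]
ee_rot: [3.139, -0.004, 1.32]
wrist_force: [0.8, 0.2, 0.8]
width: 0.0575
finger_force: 0.0
```

>>> move_arm(deltas=[0, 0, 0, 0, 0, 0, 1, 0, 0, 0, 0, 0, 0, 1, 0, 0, 0, 0, 0, 0, 1, 0, 0, 0, 0, 0, 0, 1, 0, 0, 0, 0, 0, 0, 1, 0, 0, 0, 0, 0, 0, 1])

```text
time: 10.35
tool_pos: [0.4475, -0.0453, 0.0113]
ee_rot: [-3.142, -0.003, 1.32]
wrist_force: [0.0, 0.3, -0.2]
width: 0.0322
finger_force: 30.0
```

Run:
```python
from plan import *
plan([(446,-3.5,80,.7),(446,-3.5,80,.105),(446,-3.5,10,.105)])
```

```text
now [447.5 -45.3  11.3] [-3.142e+00 -3.000e-03  1.320e+00] t 10.35
turn [-0.001 -0.003  0.62 ] shift cm [ 4.03 -1.18 -6.86] rows 5
turn [-0.    -0.     0.595] shift cm [0. 0. 0.] rows 4
turn [0. 0. 0.] shift cm [ 0. -0.  7.] rows 2
```

>>> move_arm(deltas=[0, 0, 0, 0, 0, -5, 1, 0, 0, 0, 0, 0, -6.9, 1, 0, 0, 0.62, 4.03, -1.18, -6.9, 1, 0, 0, 0.62, 4.03, -1.18, -6.9, 1, 0, 0, 0.62, 4.03, -1.18, -6.9, 1, 0, 0, 0.62, 4.03, -1.18, -6.9, 1, 0, 0, 0.62, 4.03, -1.18, -6.9, 1, 0, 0, 0.62, 4.03, -1.18, -6.9, 1])

```text
time: 11.15
tool_pos: [0.4458, -0.0034, 0.0801]
ee_rot: [-3.139, -0.002, 0.7]
wrist_force: [1.1, -0.1, 0.2]
width: 0.0322
finger_force: 30.0
```

>>> move_arm(deltas=[0, 0, 0.595, 0, 0, 0, 1, 0, 0, 0.595, 0, 0, 0, 1, 0, 0, 0.595, 0, 0, 0, 1, 0, 0, 0.595, 0, 0, 0, 1, 0, 0, 0.595, 0, 0, 4, 1, 0, 0, 0.595, 0, 0, 6.5, 1, 0, 0, 0.595, 0, 0, 6.9, 1, 0, 0, 0.595, 0, 0, 6.9, 1])

```text
time: 11.95
tool_pos: [0.4456, -0.0033, 0.011]
ee_rot: [-3.138, 0.0, 0.106]
wrist_force: [-0.0, 0.1, -0.3]
width: 0.032
finger_force: 30.0
```

Run:
```python
from plan import *
plan([(448,-3.5,10.5,.105),(498.5,1.0,10.5,.105)])
```

```text
now [445.6  -3.3  11. ] [-3.138  0.     0.106] t 11.95
turn [-0.004  0.     0.001] shift cm [0.24 0.05 0.05] rows 1
turn [0. 0. 0.] shift cm [5.07 0.08 0.  ] rows 2
```

>>> move_arm(deltas=[0, 0, 0, 1.5, 0, 0, 1, 0, 0, 0, 3, 0, 0, 1, 0, 0, 0, 4.5, 0, 0, 1, 0, 0, 0, 5.5, 0, 0, 1, 0, 0, 0, 6.5, 0, 0, 1, 0, 0, 0, 7, 0, 0, 1, 0, 0, 0, 7.5, 0, 0, 1, 0, 0, 0, 7.5, 0, 0, 1])

```text
time: 12.75
tool_pos: [0.5156, 0.0044, 0.0102]
ee_rot: [-3.138, 0.011, 0.106]
wrist_force: [-11.3, -0.6, 3.7]
width: 0.0317
finger_force: 30.0
```

>>> move_arm(deltas=[0, 0, 0, 0.3, 0, 0, 1, 0, 0, 0, 0.6, 0, 0, 1, 0, 0, 0, 0.6, 0, 0, 1])

```text
time: 13.05
tool_pos: [0.5209, 0.0049, 0.0102]
ee_rot: [-3.138, 0.012, 0.105]
wrist_force: [-12.7, -0.9, 4.5]
width: 0.032
finger_force: 30.0
```

>>> move_arm(deltas=[0, 0, 0, 0.3, 0, 0, 1, 0, 0, 0, 0.5, 0, 0, 1, 0, 0, 0, 0.5, 0, 0, 1])

```text
time: 13.35
tool_pos: [0.5257, 0.0054, 0.0102]
ee_rot: [-3.138, 0.013, 0.105]
wrist_force: [-13.4, -1.0, 5.1]
width: 0.0316
finger_force: 30.0
```

>>> move_arm(deltas=[0, 0, 0, 0.2, 0, 0, 1, 0, 0, 0, 0.3, 0, 0, 1, 0, 0, 0, 0.3, 0, 0, 1])

```text
time: 13.65
tool_pos: [0.5284, 0.0057, 0.0102]
ee_rot: [-3.138, 0.013, 0.105]
wrist_force: [-14.2, -0.9, 6.9]
width: 0.0319
finger_force: 30.0
```

>>> move_arm(deltas=[0, 0, 0, 0.2, 0, 0, 1, 0, 0, 0, 0.3, 0, 0, 1, 0, 0, 0, 0.3, 0, 0, 1])

```text
time: 13.95
tool_pos: [0.5313, 0.0059, 0.0102]
ee_rot: [-3.138, 0.013, 0.105]
wrist_force: [-14.1, -0.2, 5.0]
width: 0.0317
finger_force: 30.0
```

>>> move_arm(deltas=[0, 0, 0, 0.2, 0, 0, 1, 0, 0, 0, 0.3, 0, 0, 1, 0, 0, 0, 0.3, 0, 0, 1])

```text
time: 14.25
tool_pos: [0.5324, 0.0061, 0.0101]
ee_rot: [-3.138, 0.018, 0.106]
wrist_force: [-18.8, -1.8, 8.4]
width: 0.0318
finger_force: 30.0
```

>>> move_arm(deltas=[0, 0, 0, 0.2, 0, 0, 1, 0, 0, 0, 0.2, 0, 0, 1, 0, 0, 0, 0.2, 0, 0, 1])

```text
time: 14.55
tool_pos: [0.5344, 0.0063, 0.0101]
ee_rot: [-3.138, 0.018, 0.106]
wrist_force: [-18.2, -0.3, 9.7]
width: 0.0315
finger_force: 30.0
```

>>> move_arm(deltas=[0, 0, 0, 0.2, 0, 0, 1, 0, 0, 0, 0.3, 0, 0, 1, 0, 0, 0, 0.3, 0, 0, 1])

```text
time: 14.85
tool_pos: [0.5354, 0.0065, 0.01]
ee_rot: [-3.138, 0.022, 0.106]
wrist_force: [-22.8, -2.5, 11.9]
width: 0.0316
finger_force: 30.0
```

>>> move_arm(deltas=[0, 0, 0, 0.15, 0, 0, 1, 0, 0, 0, 0.2, 0, 0, 1, 0, 0, 0, 0.2, 0, 0, 1])

```text
time: 15.15
tool_pos: [0.5361, 0.0065, 0.0098]
ee_rot: [-3.138, 0.025, 0.106]
wrist_force: [-26.0, -2.5, 13.6]
width: 0.0318
finger_force: 30.0
```

Jammed. Release, rise, and go towards the third wedge.

>>> move_arm(deltas=[0, 0, 0, 0, 0, 0, -1, 0, 0, 0, 0, 0, 0, -1, 0, 0, 0, 0, 0, 0, -1, 0, 0, 0, 0, 0, 0, -1, 0, 0, 0, 0, 0, 0, -1, 0, 0, 0, 0, 0, 0, -1, 0, 0, 0, 0, 0, -5, -1, 0, 0, 0, 0, 0, -10, -1])

```text
time: 15.95
tool_pos: [0.5457, 0.0072, 0.1104]
ee_rot: [-3.137, 0.004, 0.105]
wrist_force: [1.6, -0.3, 0.8]
width: 0.0921
finger_force: 0.0
```

>>> move_arm(deltas=[0, 0, 0.2, -15, 4, -4, -1, 0, 0, 0.2, -24, 8, -4, -1, 0, 0, 0.2, -24, 8, -4, -1, 0, 0, 0.2, -24, 8, -4, -1, 0, 0, 0.2, -24, 8, -4, -1, 0, 0, 0.2, -24, 8, -4, -1])

```text
time: 16.55
tool_pos: [0.3146, -0.0992, 0.1521]
ee_rot: [-3.14, -0.003, -0.1]
wrist_force: [0.1, -0.4, -0.7]
width: 0.094
finger_force: 0.0
```

Run:
```python
from wed import *
from plan import *
t=snap('top'); wedges(t); lid(t,(521,353),.634); lid(t,(613,12.3),.105); lid(t,(529.5,-373.5),-.75)
print(label(t,(243,165),.0655,24))
plan([(421.8,-196,110,-.255),(421.8,-196,9.8,-.255)])
```

```text
0.006 [246. 192.] 140 [539.7   6. ] [39.6 31.6] 5.5 0.037
0.006 [311. 224.] 405 [ 447.3 -194.9] [ 39.8 123.7] 69.8 0.018
0.006 [145. 217.] 298 [465.9 310.3] [77.5 34.5] 38.5 0.022
0.031 [246. 193.] 89 [533.3   5.3] [24.7 30.7] 1.7 0.04
0.031 [149. 223.] 94 [445.7 294.6] [25.8 31.1] 37.5 0.04
0.031 [308. 236.] 96 [ 401.6 -177. ] [31.8 25.1] 71.4 0.04
lid slope,z at edge [-0.005   0.0642] 1461
lid slope,z at edge [-0.0001  0.0663] 1407
lid slope,z at edge [0.0346 0.0632] 1458
(((615.865966796875, 13.353351593017578), (34.49847412109375, 58.75065994262695), 6.682544231414795), array([243. , 164.1]), np.int32(226))
now [315.8 -98.9 152. ] [-3.14  -0.004 -0.099] t 16.6
turn [-0.002 -0.004  0.156] shift cm [11.5   8.62  4.23] rows 3
turn [0. 0. 0.] shift cm [ 0.   -0.   10.02] rows 3
```

The third wedge was knocked about 27 mm: its heel is now at (402,-177), yaw -0.354. Case b is level (slope 0).

>>> move_arm(deltas=[0, -0.004, 0.255, 9.32, 6.91, 4.2, -1, 0, -0.004, 0.255, 9.32, 6.91, 4.2, -1, 0, -0.004, 0.255, 9.32, 6.91, 4.2, -1, 0, -0.004, 0.255, 9.32, 6.91, 9, -1, 0, -0.004, 0.255, 9.32, 6.91, 13, -1, 0, -0.004, 0.255, 9.32, 6.91, 14.2, -1, 0, -0.004, 0.255, 9.32, 6.91, 14.2, 1, 0, -0.004, 0.255, 9.32, 6.91, 14.2, 1])

```text
time: 17.4
tool_pos: [0.4051, -0.1752, 0.0102]
ee_rot: [-3.139, 0.002, -0.349]
wrist_force: [0.2, -0.5, -0.1]
width: 0.0813
finger_force: 0.0
```

>>> move_arm(deltas=[0, 0, 0, 0, 0, 0, 1, 0, 0, 0, 0, 0, 0, 1, 0, 0, 0, 0, 0, 0, 1, 0, 0, 0, 0, 0, 0, 1, 0, 0, 0, 0, 0, 0, 1, 0, 0, 0, 0, 0, 0, 1, 0, 0, 0, 0, 0, 0, 1, 0, 0, 0, 0, 0, 0, 1])

```text
time: 18.2
tool_pos: [0.4034, -0.1751, 0.009]
ee_rot: [-3.139, 0.004, -0.35]
wrist_force: [-0.5, -0.5, 1.6]
width: 0.0322
finger_force: 30.0
```

Run:
```python
from plan import *
o=robot.get_obs(); p=o['tool_pos']*1000; z=p[2]
plan([(p[0],p[1],80,-.354),(410,-262,80,-.75),(410,-262,z,-.75)])
```

```text
now [ 403.4 -175.1    9. ] [-3.139  0.004 -0.35 ] t 18.2
turn [-0.003  0.004  0.004] shift cm [-0.03 -0.02 -7.1 ] rows 2
turn [ 0.    -0.     0.396] shift cm [3.63 7.92 0.  ] rows 3
turn [0. 0. 0.] shift cm [ 0.  -0.   7.1] rows 2
```

>>> move_arm(deltas=[0, 0, 0, 0, 0, -5, 1, 0, 0, 0, 0, 0, -7, 1, 0, 0, 0.4, 3.63, 7.92, -7, 1, 0, 0, 0.4, 3.63, 7.92, -7, 1, 0, 0, 0.4, 3.63, 7.92, -7, 1, 0, 0, 0.4, 3.63, 7.92, -3, 1, 0, 0, 0.4, 3.63, 7.92, -0.3, 1, 0, 0, 0.4, 3.63, 7.92, 0, 1])

```text
time: 19.0
tool_pos: [0.4095, -0.2612, 0.0063]
ee_rot: [-3.141, 0.008, -0.751]
wrist_force: [-2.5, 1.2, 10.5]
width: 0.0316
finger_force: 30.0
```

Run:
```python
from plan import *
plan([(410.1,-262.2,9,-.75)])
```

```text
now [ 409.5 -261.2    6.3] [-3.141  0.008 -0.751] t 19.0
turn [-0.001  0.008 -0.001] shift cm [ 0.1   0.03 -0.27] rows 1
```

>>> move_arm(deltas=[0, 0.004, 0, 0, 0, -0.15, 1, 0, 0.004, 0, 1.5, 0, -0.15, 1, 0, 0.004, 0, 3, 0, -0.15, 1, 0, 0.004, 0, 4.5, 0, -0.15, 1, 0, 0.004, 0, 6, 0, -0.15, 1, 0, 0.004, 0, 7, 0, -0.15, 1, 0, 0.004, 0, 7.8, 0, -0.15, 1, 0, 0.004, 0, 7.8, 0, -0.15, 1])

```text
time: 19.8
tool_pos: [0.465, -0.3125, 0.0074]
ee_rot: [-3.141, 0.01, -0.75]
wrist_force: [-3.3, 4.0, -4.8]
width: 0.0317
finger_force: 30.0
```

>>> move_arm(deltas=[0, 0, 0, 0.3, 0, 0, 1, 0, 0, 0, 0.6, 0, 0, 1, 0, 0, 0, 0.6, 0, 0, 1])

```text
time: 20.1
tool_pos: [0.4684, -0.3155, 0.0075]
ee_rot: [-3.141, 0.013, -0.75]
wrist_force: [-6.4, 5.7, -3.8]
width: 0.0318
finger_force: 30.0
```

>>> move_arm(deltas=[0, 0, 0, 0.3, 0, 0, 1, 0, 0, 0, 0.5, 0, 0, 1, 0, 0, 0, 0.5, 0, 0, 1])

```text
time: 20.4
tool_pos: [0.4719, -0.3188, 0.0075]
ee_rot: [-3.141, 0.013, -0.75]
wrist_force: [-6.1, 5.4, -1.8]
width: 0.0319
finger_force: 30.0
```

>>> move_arm(deltas=[0, 0, 0, 0.2, 0, 0, 1, 0, 0, 0, 0.3, 0, 0, 1, 0, 0, 0, 0.3, 0, 0, 1])

```text
time: 20.7
tool_pos: [0.4739, -0.3207, 0.0075]
ee_rot: [-3.141, 0.013, -0.75]
wrist_force: [-7.1, 6.8, -1.3]
width: 0.0318
finger_force: 30.0
```

>>> move_arm(deltas=[0, 0, 0, 0.3, 0, 0, 1, 0, 0, 0, 0.5, 0, 0, 1, 0, 0, 0, 0.5, 0, 0, 1])

```text
time: 21.0
tool_pos: [0.4771, -0.3236, 0.0073]
ee_rot: [-3.141, 0.015, -0.75]
wrist_force: [-8.5, 8.5, 0.0]
width: 0.0318
finger_force: 30.0
```

>>> move_arm(deltas=[0, 0, 0, 0.2, 0, 0, 1, 0, 0, 0, 0.4, 0, 0, 1, 0, 0, 0, 0.4, 0, 0, 1])

```text
time: 21.3
tool_pos: [0.4795, -0.3259, 0.007]
ee_rot: [-3.141, 0.016, -0.75]
wrist_force: [-9.6, 7.3, -1.2]
width: 0.0318
finger_force: 30.0
```

>>> move_arm(deltas=[0, 0, 0, 0.2, 0, 0, 1, 0, 0, 0, 0.3, 0, 0, 1, 0, 0, 0, 0.3, 0, 0, 1])

```text
time: 21.6
tool_pos: [0.4811, -0.3273, 0.0066]
ee_rot: [-3.141, 0.018, -0.749]
wrist_force: [-10.2, 9.3, -1.6]
width: 0.0315
finger_force: 30.0
```

>>> move_arm(deltas=[0, 0, 0, 0.2, 0, 0, 1, 0, 0, 0, 0.3, 0, 0, 1, 0, 0, 0, 0.3, 0, 0, 1])

```text
time: 21.9
tool_pos: [0.4817, -0.3279, 0.0065]
ee_rot: [-3.141, 0.023, -0.749]
wrist_force: [-14.6, 13.0, 2.4]
width: 0.0322
finger_force: 30.0
```

>>> move_arm(deltas=[0, 0, 0, 0.2, 0, 0, 1, 0, 0, 0, 0.3, 0, 0, 1, 0, 0, 0, 0.3, 0, 0, 1])

```text
time: 22.2
tool_pos: [0.4823, -0.3284, 0.0065]
ee_rot: [-3.141, 0.028, -0.749]
wrist_force: [-17.9, 15.4, 6.5]
width: 0.0317
finger_force: 30.0
```

>>> move_arm(deltas=[0, 0, 0, 0.2, 0, 0, 1, 0, 0, 0, 0.3, 0, 0, 1, 0, 0, 0, 0.3, 0, 0, 1])

```text
time: 22.5
tool_pos: [0.4832, -0.3293, 0.0064]
ee_rot: [-3.141, 0.032, -0.749]
wrist_force: [-20.7, 19.8, 9.1]
width: 0.0317
finger_force: 30.0
```

>>> move_arm(deltas=[0, 0, 0, 0, 0, 0, -1, 0, 0, 0, 0, 0, 0, -1, 0, 0, 0, 0, 0, 0, -1, 0, 0, 0, 0, 0, 0, -1, 0, 0, 0, 0, 0, 0, -1, 0, 0, 0, 0, 0, 0, -1, 0, 0, 0, 0, 0, -5, -1, 0, 0, 0, 0, 0, -10, -1])

```text
time: 23.3
tool_pos: [0.4917, -0.3379, 0.1081]
ee_rot: [-3.141, 0.007, -0.75]
wrist_force: [0.7, -1.1, 0.1]
width: 0.0919
finger_force: 0.0
```

>>> move_arm(deltas=[0, 0, 0, -5, 0, -4, -1, 0, 0, 0, -10, 0, -8, -1, 0, 0, 0, -15, 0, -8, -1, 0, 0, 0, -20, 0, -8, -1, 0, 0, 0, -20, 0, -8, -1])

```text
time: 23.8
tool_pos: [0.3449, -0.2009, 0.1909]
ee_rot: [-3.14, -0.001, -0.75]
wrist_force: [-0.2, -0.1, 0.6]
width: 0.094
finger_force: 0.0
```

Run:
```python
from wed import *
from plan import *
t=snap('top'); s=snap('side'); wedges(t); lid(t,(521,353),.634); lid(t,(613,12.3),.105); lid(t,(531,-375),-.75)
print(label(t,(373,191),.068,24))
save(s,'s1.png',k=1.5)
plan([(420,0,180,-.5),(662.9,213.2,150,-.16),(662.9,213.2,10,-.16)])
```

```text
0.006 [246. 192.] 143 [539.7   8.9] [40.7 37. ] 8.2 0.036
0.006 [358. 206.] 207 [ 494.8 -331.9] [50.3 53.5] 46.4 0.029
0.006 [145. 217.] 295 [465.  311.2] [78.4 35.6] 36.6 0.022
0.031 [246. 193.] 86 [532.9   5.3] [30.2 25.7] 89.5 0.039
0.031 [357. 209.] 97 [ 481.4 -326.5] [31.9 26. ] 48.7 0.04
0.031 [149. 223.] 95 [446.2 295.1] [27.1 31.4] 33.0 0.039
lid slope,z at edge [-0.0052  0.0642] 1458
lid slope,z at edge [-0.0046  0.0667] 1400
lid slope,z at edge [0.0003 0.0688] 1440
(((533.2655639648438, -375.8402404785156), (59.71595764160156, 35.740726470947266), 47.1075325012207), array([375.1, 189.9]), np.int32(241))
now [ 345.6 -201.5  191. ] [-3.14e+00 -2.00e-03 -7.49e-01] t 23.9
turn [-0.001 -0.002 -0.249] shift cm [ -8.28 -19.81   1.11] rows 5
turn [ 0.    0.   -0.34] shift cm [ 11.1  -30.36   3.  ] rows 7
turn [0. 0. 0.] shift cm [ 0. -0. 14.] rows 3
```

View pics/s1.png

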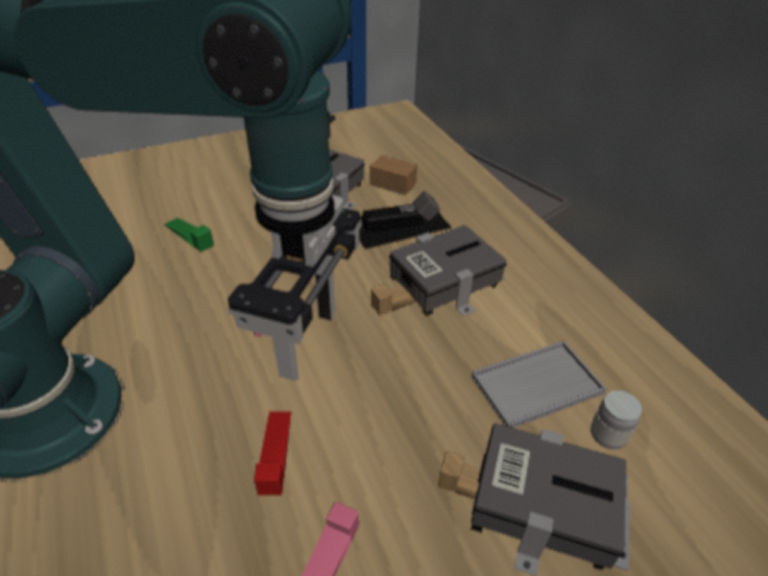

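The side view shows the middle and right wedges seated under level cases (heels at (383,300) and (452,470)). All three lids read level. Next is the scanner.

>>> move_arm(deltas=[0, 0, -0.25, -8.28, -19.81, 1.11, -1, 0, 0, -0.25, -8.28, -19.81, 1.11, -1, 0, 0, -0.25, -8.28, -19.81, 1.11, -1, 0, 0, -0.25, -8.28, -19.81, 1.11, -1, 0, 0, -0.25, -8.28, -19.81, 1.11, -1, 0, 0, -0.25, -8.28, -19.81, 1.11, -1])

```text
time: 24.5
tool_pos: [0.4224, 0.0003, 0.1783]
ee_rot: [-3.14, 0.002, -0.496]
wrist_force: [0.7, -0.9, -0.3]
width: 0.0937
finger_force: 0.0
```

>>> move_arm(deltas=[0, 0, -0.34, 11.1, -30.36, 3, -1, 0, 0, -0.34, 11.1, -30.36, 3, -1, 0, 0, -0.34, 11.1, -30.36, 3, -1, 0, 0, -0.34, 11.1, -30.36, 3, -1, 0, 0, -0.34, 11.1, -30.36, 3, -1, 0, 0, -0.34, 11.1, -30.36, 3, -1, 0, 0, -0.34, 11.1, -30.36, 3, -1, 0, 0, -0.34, 11.1, -30.36, 3, -1])

```text
time: 25.3
tool_pos: [0.6663, 0.2118, 0.1457]
ee_rot: [-3.141, 0.003, -0.16]
wrist_force: [0.2, 0.2, -0.3]
width: 0.0942
finger_force: 0.0
```

Run:
```python
from plan import *
plan([(662.9,213.2,12,-.16)])
```

```text
now [666.3 211.8 145.7] [-3.141e+00  3.000e-03 -1.600e-01] t 25.3
turn [-0.     0.003  0.   ] shift cm [-0.32 -0.08 13.37] rows 3
```

>>> move_arm(deltas=[0, 0, 0, -0.3, 0, 5, -1, 0, 0, 0, -0.3, 0, 10, -1, 0, 0, 0, -0.3, 0, 13.2, -1, 0, 0, 0, -0.3, 0, 13.2, -1, 0, 0, 0, -0.3, 0, 13.2, 1, 0, 0, 0, -0.3, 0, 13.2, 1, 0, 0, 0, -0.3, 0, 13.2, 1, 0, 0, 0, -0.3, 0, 13.2, 1])

```text
time: 26.1
tool_pos: [0.6628, 0.2127, 0.0201]
ee_rot: [-3.138, -0.004, -0.16]
wrist_force: [0.2, -0.7, -0.4]
width: 0.0655
finger_force: 0.0
```

>>> move_arm(deltas=[0, 0, 0, 0, 0, 0, 1, 0, 0, 0, 0, 0, 0, 1, 0, 0, 0, 0, 0, 0, 1, 0, 0, 0, 0, 0, 0, 1, 0, 0, 0, 0, 0, 0, 1, 0, 0, 0, 0, 0, 0, 1])

```text
time: 26.7
tool_pos: [0.6614, 0.2131, 0.0175]
ee_rot: [-3.139, -0.0, -0.16]
wrist_force: [1.1, 2.5, 1.9]
width: 0.0379
finger_force: 30.0
```

Too high (TCP at 17.5 mm): reopen slightly, lower 8 mm and close again.

>>> move_arm(deltas=[0, 0, 0, 0, 0, 0, -0.1, 0, 0, 0, 0, 0, 0, -0.1, 0, 0, 0, 0, 0, 0.8, -0.1, 0, 0, 0, 0, 0, 0.8, -0.1, 0, 0, 0, 0, 0, 0.8, 1, 0, 0, 0, 0, 0, 0.8, 1, 0, 0, 0, 0, 0, 0.8, 1, 0, 0, 0, 0, 0, 0.8, 1])

```text
time: 27.5
tool_pos: [0.6612, 0.2125, 0.0091]
ee_rot: [-3.14, 0.0, -0.16]
wrist_force: [0.5, -0.6, -1.5]
width: 0.0379
finger_force: 30.0
```

>>> move_arm(deltas=[0, 0, 0, 0, 0, 0, 1, 0, 0, 0, 0, 0, 0, 1])

```text
time: 27.7
tool_pos: [0.6612, 0.2125, 0.0091]
ee_rot: [-3.14, 0.0, -0.16]
wrist_force: [0.5, 0.1, -1.4]
width: 0.0383
finger_force: 30.0
```

>>> move_arm(deltas=[0, 0, 0, 0, 0, -5, 1, 0, 0, 0, 0, 0, -10, 1, 0, 0, 0, 0, 0, -15, 1, 0, 0, 0, 0, 0, -17, 1, 0, 0, 0, 0, 0, -17, 1])

```text
time: 28.2
tool_pos: [0.6635, 0.2128, 0.1855]
ee_rot: [-3.136, -0.01, -0.16]
wrist_force: [0.0, 1.3, -2.7]
width: 0.0379
finger_force: 30.0
```

Run:
```python
from plan import *
plan([(500,220,170,.2),(404.5,267.7,140,.634),(404.5,267.7,117.8,.634)])
```

```text
now [663.5 212.8 185.5] [-3.136 -0.01  -0.16 ] t 28.2
turn [-0.004 -0.01  -0.36 ] shift cm [-16.27   1.91   1.38] rows 4
turn [ 0.     0.    -0.434] shift cm [-8.41 -6.57  3.  ] rows 3
turn [0. 0. 0.] shift cm [ 0.   -0.    2.22] rows 1
```

>>> move_arm(deltas=[0, 0, -0.36, -16.27, 1.91, 1, 1, 0, 0, -0.36, -16.27, 1.91, 1, 1, 0, 0, -0.36, -16.27, 1.91, 1, 1, 0, 0, -0.36, -16.27, 1.91, 1, 1, 0, 0, -0.36, -16.27, 1.91, 1, 1, 0, 0, -0.36, -16.27, 1.91, 1, 1])

```text
time: 28.8
tool_pos: [0.4973, 0.2192, 0.1677]
ee_rot: [-3.141, 0.001, 0.2]
wrist_force: [0.5, -0.5, -2.4]
width: 0.038
finger_force: 30.0
```

>>> move_arm(deltas=[0, 0, -0.434, -8.41, -6.57, 3, 1, 0, 0, -0.434, -8.41, -6.57, 3, 1, 0, 0, -0.434, -8.41, -6.57, 3, 1, 0, 0, -0.434, -8.41, -6.57, 3, 1, 0, 0, -0.434, -8.41, -6.57, 3, 1])

```text
time: 29.3
tool_pos: [0.4037, 0.2671, 0.1394]
ee_rot: [-3.141, -0.002, 0.631]
wrist_force: [0.0, 0.2, -1.9]
width: 0.0378
finger_force: 30.0
```

Run:
```python
from wed import *
from plan import *
plan([(404.5,267.7,117.8,.634)])
t=snap('top'); s=snap('side')
o=robot.get_obs(); p=o['tool_pos']; y=o['ee_rot'][2]; d=np.array([np.cos(y),np.sin(y)]); n=np.array([-d[1],d[0]])
for q,nm in((t,'top'),(s,'side')):
    P=cloud(q); r=P[...,:2]-p[:2]; a=r@d; b=r@n; h=P[...,2]-p[2]
    k=(a>.05)&(a<.11)&(abs(b)<.05)&(h>-.03)&(h<.09); print(nm,k.sum())
    if k.sum(): 
        A=np.c_[a[k],b[k],h[k]]*1000; print(np.percentile(A,[2,50,98],axis=0).round(1))
        top=k&(h>.04)&(h<.07); print(top.sum(), cv2.minAreaRect((np.c_[a[top],b[top]]*1000).astype(np.float32)) if top.sum()>5 else '', np.median(h[top]))
save(t,'c5.png',(70,130,270,250),3.8); save(s,'s2.png',(120,50,300,180),4.2)
```

```text
now [403.7 267.1 139.4] [-3.141e+00 -2.000e-03  6.310e-01] t 29.3
turn [-0.    -0.002 -0.003] shift cm [0.1  0.   2.16] rows 1
top 0
side 77
[[ 50.1 -26.4   6.9]
 [ 59.4 -23.8  28. ]
 [ 76.2   3.9  46.6]]
15 ((54.609012603759766, -11.210947036743164), (13.322603225708008, 31.231998443603516), 18.02094841003418) 0.04360678614634389
```

View pics/c5.png

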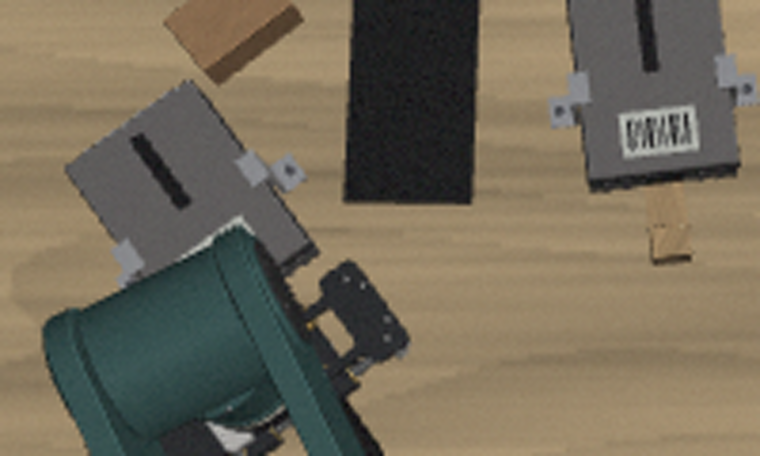

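View pics/s2.png

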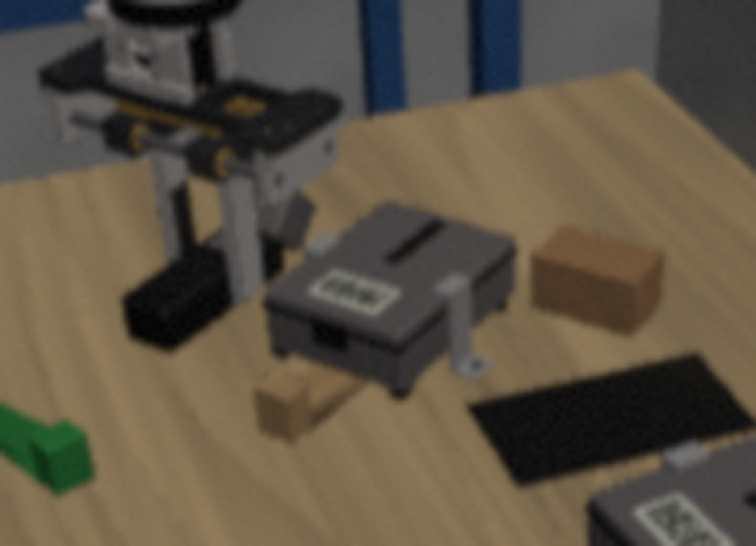

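Run:
```python
from h import *
s=load('side'); o=robot.get_obs(); p=o['tool_pos']; y=o['ee_rot'][2]; d=np.array([np.cos(y),np.sin(y)]); n=np.array([-d[1],d[0]])
P=cloud(s); r=P[...,:2]-p[:2]; a=(r@d)*1000; b=(r@n)*1000; h=(P[...,2]-p[2])*1000
k=(a>-85)&(a<95)&(abs(b)<32)&(h>-25)&(h<60)
for lo in range(-80,90,10):
    j=k&(a>=lo)&(a<lo+10)&(b<-10); 
    if j.sum()>4: print(lo,j.sum(),'h',np.percentile(h[j],[3,50,97]).round(1),'b',np.median(b[j]).round(1))
```

```text
-80 14 h [-0.6 13.1 23.2] b -15.9
-70 57 h [-2.1 13.4 27.4] b -18.9
-60 37 h [-3.1 18.5 28.1] b -20.0
-50 40 h [-3.9 15.5 28.2] b -20.8
-40 37 h [-1.4 18.  28. ] b -20.4
-30 35 h [-4.  14.6 28.7] b -20.7
-20 69 h [-1.7 21.3 57.1] b -22.3
-10 38 h [ 4.4 28.8 55.4] b -25.5
0 6 h [ 2.5 28.1 48.6] b -31.6
20 20 h [-1.4 13.3 25.9] b -21.1
30 43 h [-1.  24.4 33.8] b -20.3
40 47 h [-1.7 32.1 40.9] b -21.6
50 36 h [ 6.  25.4 44. ] b -23.8
60 27 h [12.7 29.7 43. ] b -24.6
70 9 h [17.4 29.8 37. ] b -23.5
```

The side crop shows the scanner held level in the fingers, head pointing towards the left label (350,293), and the left wedge seated. Bar pitch measures about 0. Going to scan a.

>>> move_arm(deltas=[0, 0, -0.003, 0.22, 0, 2.1, 1, 0, 0, -0.003, 0.22, 0, 2.1, 1, 0, 0, -0.003, 0.22, 0, 2.1, 1, 0, 0, -0.003, 0.22, 0, 2.1, 1, 0, 0, -0.003, 0.22, 0, 2.1, 1, 0, 0, -0.003, 0.22, 0, 2.1, 1, 0, 0, -0.003, 0.22, 0, 2.1, 1, 0, 0, -0.003, 0.22, 0, 2.1, 1])

```text
time: 30.2
tool_pos: [0.4039, 0.2686, 0.1186]
ee_rot: [-3.141, -0.001, 0.637]
wrist_force: [0.7, 0.4, -1.5]
width: 0.0379
finger_force: 30.0
```

>>> move_arm(deltas=[0, 0, 0, 0, 0, 0, 1, 0, 0, 0, 0, 0, 0, 1, 0, 0, 0, 0, 0, 0, 1, 0, 0, 0, 0, 0, 0, 1, 0, 0, 0, 0, 0, 0, 1, 0, 0, 0, 0, 0, 0, 1, 0, 0, 0, 0, 0, 0, 1, 0, 0, 0, 0, 0, 0, 1])

```text
time: 31.0
tool_pos: [0.4039, 0.2685, 0.1184]
ee_rot: [-3.14, -0.001, 0.637]
wrist_force: [-0.3, -0.2, -1.7]
width: 0.0379
finger_force: 30.0
```

>>> move_arm(deltas=[0, 0, 0, 0, 0, 0, 1, 0, 0, 0, 0, 0, 0, 1, 0, 0, 0, 0, 0, 0, 1, 0, 0, 0, 0, 0, 0, 1, 0, 0, 0, 0, 0, 0, 1, 0, 0, 0, 0, 0, 0, 1, 0, 0, 0, 0, 0, 0, 1, 0, 0, 0, 0, 0, 0, 1])

```text
time: 31.8
tool_pos: [0.4039, 0.2685, 0.1183]
ee_rot: [-3.14, -0.001, 0.637]
wrist_force: [-0.3, -0.4, -1.8]
width: 0.0379
finger_force: 30.0
```

>>> move_arm(deltas=[0, 0, 0, 0, 0, 0, 1, 0, 0, 0, 0, 0, 0, 1, 0, 0, 0, 0, 0, 0, 1, 0, 0, 0, 0, 0, 0, 1, 0, 0, 0, 0, 0, 0, 1, 0, 0, 0, 0, 0, 0, 1, 0, 0, 0, 0, 0, 0, 1, 0, 0, 0, 0, 0, 0, 1])

```text
time: 32.6
tool_pos: [0.4039, 0.2685, 0.1183]
ee_rot: [-3.14, -0.001, 0.637]
wrist_force: [-0.4, -0.2, -2.1]
width: 0.0375
finger_force: 30.0
```

Run:
```python
from plan import *
plan([(380,130,150,.35),(471.4,-2.6,120.5,.105)])
```

```text
now [403.9 268.5 118.3] [-3.14e+00 -1.00e-03  6.37e-01] t 32.6
turn [-0.001 -0.001  0.287] shift cm [-10.15   9.71  -3.19] rows 3
turn [ 0.    -0.     0.245] shift cm [ 4.04 15.59  2.95] rows 4
```

>>> move_arm(deltas=[0, 0, 0.287, -10.15, 9.71, -3.2, 1, 0, 0, 0.287, -10.15, 9.71, -3.2, 1, 0, 0, 0.287, -10.15, 9.71, -3.2, 1, 0, 0, 0.287, -10.15, 9.71, -3.2, 1, 0, 0, 0.287, -10.15, 9.71, -3.2, 1])

```text
time: 33.1
tool_pos: [0.3804, 0.1297, 0.1506]
ee_rot: [-3.14, -0.002, 0.348]
wrist_force: [-0.6, 0.6, -1.8]
width: 0.0378
finger_force: 30.0
```

>>> move_arm(deltas=[0, 0, 0.245, 4.04, 15.59, 2.95, 1, 0, 0, 0.245, 4.04, 15.59, 2.95, 1, 0, 0, 0.245, 4.04, 15.59, 2.95, 1, 0, 0, 0.245, 4.04, 15.59, 2.95, 1, 0, 0, 0.245, 4.04, 15.59, 2.95, 1, 0, 0, 0.245, 4.04, 15.59, 2.95, 1, 0, 0, 0.245, 4.04, 15.59, 2.95, 1])

```text
time: 33.8
tool_pos: [0.471, -0.0007, 0.1206]
ee_rot: [-3.139, -0.0, 0.107]
wrist_force: [-0.3, -1.0, -1.6]
width: 0.0376
finger_force: 30.0
```

>>> move_arm(deltas=[0, 0, 0, 0, 0, 0, 1, 0, 0, 0, 0, 0, 0, 1, 0, 0, 0, 0, 0, 0, 1, 0, 0, 0, 0, 0, 0, 1, 0, 0, 0, 0, 0, 0, 1, 0, 0, 0, 0, 0, 0, 1, 0, 0, 0, 0, 0, 0, 1, 0, 0, 0, 0, 0, 0, 1])

```text
time: 34.6
tool_pos: [0.4714, -0.0026, 0.1204]
ee_rot: [-3.14, -0.0, 0.105]
wrist_force: [-0.3, -0.0, -2.3]
width: 0.0376
finger_force: 30.0
```

Run:
```python
from plan import *
plan([(471.4,-2.6,120.5,.105)])
```

```text
now [471.4  -2.6 120.4] [-3.14  -0.     0.105] t 34.6
turn [-0.001 -0.    -0.   ] shift cm [-0.   -0.   -0.01] rows 1
```

>>> move_arm(deltas=[0, 0, 0, 0, 0, 0, 1, 0, 0, 0, 0, 0, 0, 1, 0, 0, 0, 0, 0, 0, 1, 0, 0, 0, 0, 0, 0, 1, 0, 0, 0, 0, 0, 0, 1, 0, 0, 0, 0, 0, 0, 1, 0, 0, 0, 0, 0, 0, 1, 0, 0, 0, 0, 0, 0, 1])

```text
time: 35.4
tool_pos: [0.4714, -0.0026, 0.1204]
ee_rot: [-3.14, -0.0, 0.105]
wrist_force: [0.8, -0.2, -2.2]
width: 0.0377
finger_force: 30.0
```

>>> move_arm(deltas=[0, 0, 0, 0, 0, 0, 1, 0, 0, 0, 0, 0, 0, 1, 0, 0, 0, 0, 0, 0, 1, 0, 0, 0, 0, 0, 0, 1, 0, 0, 0, 0, 0, 0, 1, 0, 0, 0, 0, 0, 0, 1, 0, 0, 0, 0, 0, 0, 1, 0, 0, 0, 0, 0, 0, 1])

```text
time: 36.2
tool_pos: [0.4714, -0.0025, 0.1204]
ee_rot: [-3.14, -0.0, 0.105]
wrist_force: [-0.4, -0.2, -0.8]
width: 0.0377
finger_force: 30.0
```

Run:
```python
from plan import *
from wed import *
plan([(370,-150,150,-.4),(427.5,-277.5,123,-.75)])
t=snap('top')
print(label(t,(129,197),.063,24)); print(label(t,(374,190),.068,24))
lid(t,(521,353),.634); lid(t,(531,-375),-.75)
```

```text
now [471.4  -2.5 120.4] [-3.14  -0.     0.105] t 36.2
turn [-0.002  0.     0.505] shift cm [-11.63  13.6   -2.98] rows 4
turn [ 0.   -0.    0.35] shift cm [10.26  9.5   2.7 ] rows 3
(((522.5467529296875, 353.5994567871094), (35.91582107543945, 59.306732177734375), 36.237831115722656), array([127.8, 196.7]), np.int32(240))
(((533.1489868164062, -375.73193359375), (59.71595764160156, 36.05901336669922), 47.1075325012207), array([375.1, 189.9]), np.int32(242))
lid slope,z at edge [-0.0038  0.064 ] 1461
lid slope,z at edge [-0.0038  0.0691] 1443
```

>>> move_arm(deltas=[0, 0, 0, 0, 0, 0, 1, 0, 0, 0, 0, 0, 0, 1, 0, 0, 0, 0, 0, 0, 1, 0, 0, 0, 0, 0, 0, 1, 0, 0, 0, 0, 0, 0, 1])

```text
time: 36.75
tool_pos: [0.4714, -0.0026, 0.1204]
ee_rot: [-3.14, -0.0, 0.105]
wrist_force: [0.7, -0.5, -2.3]
width: 0.0376
finger_force: 30.0
```

>>> move_arm(deltas=[0, 0, 0.505, -11.63, 13.6, -3, 1, 0, 0, 0.505, -11.63, 13.6, -3, 1, 0, 0, 0.505, -11.63, 13.6, -3, 1, 0, 0, 0.505, -11.63, 13.6, -3, 1, 0, 0, 0.505, -11.63, 13.6, -3, 1, 0, 0, 0.505, -11.63, 13.6, -3, 1])

```text
time: 37.35
tool_pos: [0.37, -0.1503, 0.1504]
ee_rot: [-3.14, -0.0, -0.402]
wrist_force: [0.5, 0.3, -2.7]
width: 0.0378
finger_force: 30.0
```

>>> move_arm(deltas=[0, 0, 0.35, 10.26, 9.5, 2.7, 1, 0, 0, 0.35, 10.26, 9.5, 2.7, 1, 0, 0, 0.35, 10.26, 9.5, 2.7, 1, 0, 0, 0.35, 10.26, 9.5, 2.7, 1, 0, 0, 0.35, 10.26, 9.5, 2.7, 1, 0, 0, 0.35, 10.26, 9.5, 2.7, 1])

```text
time: 37.95
tool_pos: [0.4278, -0.2758, 0.1229]
ee_rot: [-3.14, 0.002, -0.748]
wrist_force: [1.0, -0.1, -1.7]
width: 0.0379
finger_force: 30.0
```

>>> move_arm(deltas=[0, 0, 0, 0, 0, 0, 1, 0, 0, 0, 0, 0, 0, 1, 0, 0, 0, 0, 0, 0, 1, 0, 0, 0, 0, 0, 0, 1, 0, 0, 0, 0, 0, 0, 1, 0, 0, 0, 0, 0, 0, 1, 0, 0, 0, 0, 0, 0, 1, 0, 0, 0, 0, 0, 0, 1])

```text
time: 38.75
tool_pos: [0.4274, -0.2775, 0.1229]
ee_rot: [-3.14, 0.001, -0.75]
wrist_force: [-0.2, -0.7, -1.7]
width: 0.038
finger_force: 30.0
```

Run:
```python
from wed import *
o=robot.get_obs(); p=o['tool_pos']; y=o['ee_rot'][2]; print(p,o['ee_rot'])
d=np.array([np.cos(y),np.sin(y)]); n=np.array([-d[1],d[0]])
s=snap('side'); save(s,'s3.png',(240,120,480,384),2.2)
P=cloud(s); r=P[...,:2]-p[:2]; a=(r@d)*1000; b=(r@n)*1000; h=(P[...,2]-p[2])*1000
k=(a>-95)&(a<110)&(abs(b)<32)&(h>-25)&(h<60)
for lo in range(-90,110,10):
    j=k&(a>=lo)&(a<lo+10)
    if j.sum()>4: print(lo,j.sum(),'h',np.percentile(h[j],[3,50,97]).round(1),'b',np.percentile(b[j],[3,97]).round(1))
```

```text
[ 0.42744575 -0.27751808  0.12294192] [-3.14047212e+00  1.07850415e-03 -7.50331646e-01]
-70 36 h [-3.1 15.6 27. ] b [-20.5  -9.8]
-60 25 h [-2.6  4.8 22.4] b [-21.3 -18.6]
-50 20 h [-3.2  2.5  8.7] b [-20.5 -18.7]
-40 18 h [-2.6  4.4  9.2] b [-21.2 -18.6]
-30 18 h [-3.9  2.6  7.3] b [-21.  -18.3]
-20 17 h [-2.1  3.3  7.6] b [-20.7 -18.4]
-10 13 h [ 8.4 13.9 24. ] b [-31.8 -30.8]
0 23 h [ 7.6 16.4 23.3] b [-32.  -30.5]
10 30 h [-3.3  4.8 21.2] b [-31.3 -14.4]
20 122 h [ 0.8 27.3 30.4] b [-20.6  14.4]
30 151 h [-1.2 26.8 31.1] b [-20.6  13.1]
40 165 h [ 0.3 33.3 39.9] b [-23.1  16.7]
50 178 h [11.1 42.6 50.4] b [-23.6  16.1]
60 212 h [11.5 46.7 51.7] b [-23.6  16. ]
70 175 h [20.9 38.4 44.9] b [-23.6  17.4]
80 78 h [26.8 31.3 35.6] b [-22.5  17.2]
```

View pics/s3.png

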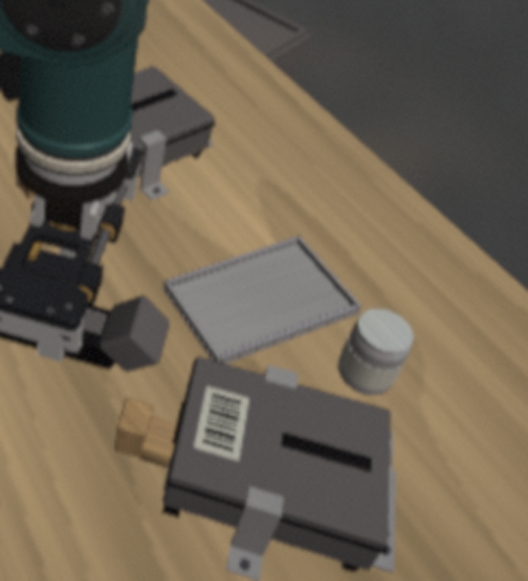

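The side view shows the scanner head at (135,335) aimed at the right label (222,423), with the wedge at (135,430) still in place. Holding here, then returning to the mat.

>>> move_arm(deltas=[0, 0, 0, 0, 0, 0, 1, 0, 0, 0, 0, 0, 0, 1, 0, 0, 0, 0, 0, 0, 1, 0, 0, 0, 0, 0, 0, 1, 0, 0, 0, 0, 0, 0, 1, 0, 0, 0, 0, 0, 0, 1, 0, 0, 0, 0, 0, 0, 1, 0, 0, 0, 0, 0, 0, 1])

```text
time: 39.6
tool_pos: [0.4275, -0.2774, 0.123]
ee_rot: [-3.14, 0.001, -0.75]
wrist_force: [0.6, -0.4, -2.0]
width: 0.0379
finger_force: 30.0
```

>>> move_arm(deltas=[0, 0, 0, 0, 0, 0, 1, 0, 0, 0, 0, 0, 0, 1, 0, 0, 0, 0, 0, 0, 1, 0, 0, 0, 0, 0, 0, 1, 0, 0, 0, 0, 0, 0, 1, 0, 0, 0, 0, 0, 0, 1, 0, 0, 0, 0, 0, 0, 1, 0, 0, 0, 0, 0, 0, 1])

```text
time: 40.4
tool_pos: [0.4275, -0.2774, 0.123]
ee_rot: [-3.14, 0.001, -0.75]
wrist_force: [-0.8, -0.4, -2.1]
width: 0.0377
finger_force: 30.0
```

>>> move_arm(deltas=[0, 0, 0, 0, 0, 0, 1, 0, 0, 0, 0, 0, 0, 1, 0, 0, 0, 0, 0, 0, 1, 0, 0, 0, 0, 0, 0, 1, 0, 0, 0, 0, 0, 0, 1, 0, 0, 0, 0, 0, 0, 1])

```text
time: 41.0
tool_pos: [0.4275, -0.2774, 0.123]
ee_rot: [-3.14, 0.001, -0.75]
wrist_force: [-1.0, 0.0, -1.2]
width: 0.0377
finger_force: 30.0
```

Run:
```python
from plan import *
plan([(380,-100,180,-.4),(500,150,185,-.16),(661.2,212.5,150,-.16),(661.2,212.5,10.5,-.16)])
```

```text
now [ 427.5 -277.4  123. ] [-3.14e+00  1.00e-03 -7.50e-01] t 41.0
turn [-0.001  0.001 -0.35 ] shift cm [-15.58  -9.75  -5.67] rows 4
turn [ 0.    0.   -0.24] shift cm [  1.32 -27.7   -0.5 ] rows 6
turn [0. 0. 0.] shift cm [14.92 -8.74  3.5 ] rows 4
turn [0. 0. 0.] shift cm [ 0.   -0.   13.95] rows 3
```

>>> move_arm(deltas=[0, 0, -0.35, -15.58, -9.75, -5.7, 1, 0, 0, -0.35, -15.58, -9.75, -5.7, 1, 0, 0, -0.35, -15.58, -9.75, -5.7, 1, 0, 0, -0.35, -15.58, -9.75, -5.7, 1, 0, 0, -0.35, -15.58, -9.75, -5.7, 1, 0, 0, -0.35, -15.58, -9.75, -5.7, 1])

```text
time: 41.6
tool_pos: [0.3802, -0.0998, 0.1809]
ee_rot: [-3.141, -0.002, -0.398]
wrist_force: [-0.4, -0.7, -2.2]
width: 0.0376
finger_force: 30.0
```

>>> move_arm(deltas=[0, 0, -0.24, 1.32, -27.7, -0.5, 1, 0, 0, -0.24, 1.32, -27.7, -0.5, 1, 0, 0, -0.24, 1.32, -27.7, -0.5, 1, 0, 0, -0.24, 1.32, -27.7, -0.5, 1, 0, 0, -0.24, 1.32, -27.7, -0.5, 1, 0, 0, -0.24, 1.32, -27.7, -0.5, 1, 0, 0, -0.24, 1.32, -27.7, -0.5, 1, 0, 0, -0.24, 1.32, -27.7, -0.5, 1])

```text
time: 42.4
tool_pos: [0.5004, 0.1491, 0.1841]
ee_rot: [3.141, 0.003, -0.161]
wrist_force: [-0.1, -0.8, -1.6]
width: 0.0378
finger_force: 30.0
```

>>> move_arm(deltas=[0, 0, 0, 14.92, -8.74, 3.5, 1, 0, 0, 0, 14.92, -8.74, 3.5, 1, 0, 0, 0, 14.92, -8.74, 3.5, 1, 0, 0, 0, 14.92, -8.74, 3.5, 1, 0, 0, 0, 14.92, -8.74, 3.5, 1, 0, 0, 0, 14.92, -8.74, 10, 1, 0, 0, 0, 14.92, -8.74, 13, 1, 0, 0, 0, 14.92, -8.74, 13, 1])

```text
time: 43.2
tool_pos: [0.6547, 0.2089, 0.0465]
ee_rot: [3.136, 0.017, -0.163]
wrist_force: [-0.9, -1.0, -3.9]
width: 0.038
finger_force: 30.0
```

>>> move_arm(deltas=[0, 0, 0, 0, 0, 0, 1, 0, 0, 0, 0, 0, 0, 1, 0, 0, 0, 0, 0, 0, 1])

```text
time: 43.5
tool_pos: [0.6636, 0.2128, 0.0605]
ee_rot: [-3.137, -0.007, -0.161]
wrist_force: [-0.1, 1.0, -1.9]
width: 0.0379
finger_force: 30.0
```

Run:
```python
from plan import *
plan([(661.2,212.5,9.1,-.16)])
```

```text
now [663.6 212.8  60.5] [-3.137 -0.007 -0.161] t 43.5
turn [-0.004 -0.007 -0.001] shift cm [-0.27  0.09  5.14] rows 2
```

>>> move_arm(deltas=[0, 0, 0, -0.1, 0, 2, 1, 0, 0, 0, -0.1, 0, 3.5, 1, 0, 0, 0, -0.1, 0, 3.8, 1, 0, 0, 0, -0.1, 0, 3.8, 1, 0, 0, 0, -0.1, 0, 3.8, 1, 0, 0, 0, -0.1, 0, 3.8, 1])

```text
time: 44.1
tool_pos: [0.6611, 0.2131, 0.019]
ee_rot: [-3.139, -0.002, -0.16]
wrist_force: [0.5, -0.5, -1.2]
width: 0.0381
finger_force: 30.0
```

Run:
```python
from plan import *
plan([(661.2,212.5,9.1,-.16)])
```

```text
now [661.1 213.1  19. ] [-3.139e+00 -2.000e-03 -1.600e-01] t 44.1
turn [-0.002 -0.002 -0.   ] shift cm [0.02 0.06 0.99] rows 1
```

>>> move_arm(deltas=[0, 0, 0, 0, 0, 0.5, 1, 0, 0, 0, 0, 0, 0.9, 1, 0, 0, 0, 0, 0, 0.95, 1, 0, 0, 0, 0, 0, 0.95, 1])

```text
time: 44.5
tool_pos: [0.6607, 0.213, 0.009]
ee_rot: [-3.14, -0.001, -0.16]
wrist_force: [0.5, 0.1, 1.4]
width: 0.0379
finger_force: 30.0
```

>>> move_arm(deltas=[0, 0, 0, 0, 0, 0, -1, 0, 0, 0, 0, 0, 0, -1, 0, 0, 0, 0, 0, 0, -1, 0, 0, 0, 0, 0, 0, -1, 0, 0, 0, 0, 0, 0, -1, 0, 0, 0, 0, 0, 0, -1, 0, 0, 0, 0, 0, -5, -1, 0, 0, 0, 0, 0, -10, -1])

```text
time: 45.3
tool_pos: [0.6585, 0.2123, 0.1063]
ee_rot: [3.141, 0.006, -0.16]
wrist_force: [0.6, 0.3, -0.1]
width: 0.0936
finger_force: 0.0
```

>>> move_arm(deltas=[0, 0, 0, -3, 0, -8, -1, 0, 0, 0, -12, 0, -8, -1, 0, 0, 0, -24, 4, -8, -1, 0, 0, 0, -34, 6, -8, -1, 0, 0, 0, -34, 6, -8, -1, 0, 0, 0, -34, 6, -8, -1, 0, 0, 0, -34, 6, -8, -1, 0, 0, 0, -34, 6, -8, -1])

```text
time: 46.1
tool_pos: [0.3123, 0.2073, 0.1886]
ee_rot: [-3.139, -0.0, -0.16]
wrist_force: [1.0, -0.8, 0.1]
width: 0.094
finger_force: 0.0
```

Run:
```python
from wed import *
o=robot.get_obs(); print(o['tool_pos'],o['time'])
t=snap('top'); wedges(t); lid(t,(521,353),.634); lid(t,(613,12.3),.105); lid(t,(531,-375),-.75)
P=cloud(t); Z=P[...,2]; m=(abs(P[...,0]-.668)<.11)&(abs(P[...,1]-.216)<.07)
k=m&(Z>.02)&(Z<.045); print('scanner',cv2.minAreaRect((P[k][:,:2]*1000).astype(np.float32)),np.median(Z[k]))
save(t,'c6.png',(70,100,420,260),2.2)
```

```text
[0.31231588 0.20728839 0.18861273] 46.1
0.006 [246. 192.] 144 [540.4   4.5] [40.8 35.5] 4.1 0.038
0.006 [358. 206.] 209 [ 496.  -330.7] [44.9 54.1] 48.4 0.03
0.006 [145. 217.] 298 [464.3 312.6] [78.7 40.8] 33.2 0.023
0.031 [246. 193.] 91 [533.    5.3] [24.9 30.5] 1.0 0.04
0.031 [357. 209.] 96 [ 481.9 -326.6] [31.8 26. ] 45.5 0.04
0.031 [149. 223.] 96 [447.1 296.2] [29.9 31.1] 34.3 0.039
lid slope,z at edge [0.0001 0.0637] 1448
lid slope,z at edge [-0.0043  0.0667] 1402
lid slope,z at edge [-0.0042  0.0692] 1441
scanner ((669.2471923828125, 211.8494873046875), (45.01740264892578, 154.10653686523438), 78.88008880615234) 0.038445773405142436
```

View pics/c6.png

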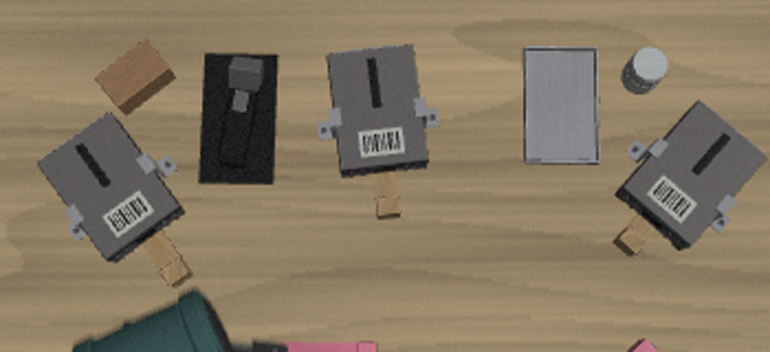

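The final view shows all three wedges seated (heels at (175,270), (387,206), (632,240)), the cases level, the scanner flat on its mat at (240,110), and the tin and carton unmoved.

```bash
python3 -c "
from bench import robot
print(robot.close_job())"
```

```text
the job is handed in; nothing more can be done
None
```

The job is handed in at about 46 s, with no verdict returned: all three cases read level on their wedges, the three labels were each held in the beam for about 3 s from left to right by my own pose measurements, and the scanner is flat on its mat; no wedge was left over, and the tin and carton look unmoved in the last picture.

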